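# Load the test case and close it on its folding stay

### The job

Raise the lid of the grey test case by its bar handle until its folding stay snaps locked, and lay the black module flat on the rubber pad inside. Then push the stay's knuckle in so that it breaks, keeping the lid from falling, and lower the lid gently until it is fully shut. Do not strain the stay, and leave everything else on the bench alone.

Things in the scene. Friction and masses are not known exactly. Their poses are not given: they have to be found in the camera images.
- case: Test case: grey sheet-metal box fixed to the bench, 190 mm (its x) by 260 mm (its y), rim 110 mm high, walls 5 mm. Origin: centre of its underside; x runs from the handle side to the hinge side, y left, z up. Inside: an aluminium deck 70 mm up, a black contact block 18 mm high at its rear (x = 61 to 87 mm), and along the left wall a 42 mm wide slot for the stay.
- deck (a point): Centre of the thin black rubber pad (90 mm in case x by 75 mm in y) on which the module is to lie, on the deck, 70 mm above the bench. Its axes are the case's. The module is best laid with its long side along case x, so that the gripper, closing along case y, stays clear of the open lid and of the stay.
- handle (a point): Middle of the lid's handle: a round steel bar 10 mm thick and 110 mm long (along case y), in the lid's plane, 40 mm out from its front edge (35 mm clear gap). 230 mm from the hinge line; 113 mm above the bench when shut, about 330 mm when locked up. It can be pinched across from above at every lid angle; being round, it turns in the fingers.
- lid_hinge (a point): Middle of the lid's hinge line, along case y on the far rim, 111 mm above the bench. The lid: a flat grey plate 190 x 260 x 5 mm, 0.8 to 1 kg, stiff hinge: lifting takes 3 to 6 N at the handle, and 6 to 12 N above 60 degrees, where a spring in the hinge pushes back. Friction holds the lid up by itself only above about 57 degrees; lower down it falls and slams unless held.
- lid (a joint): Lid angle in rad: 0 shut, growing as it opens. The stay stops and locks it somewhere from 1.16 to 1.30 (67 to 74 degrees): the stay's lower bracket may sit anywhere in its slot, so the angle differs each time and is found by lifting until the stay is straight and the lid comes up hard. Pulling on after that only strains it.
- stay (a joint): Angle of the stay's knuckle joint in rad: about 0 folded (lid shut), 2.545 straight, 2.845 on its stop past straight, which is locked. While the lid is held hard up the knuckle stands at 2.56 to 2.7; let go, a light spring carries it on to the stop and the lid settles back about 1 degree and stands on it. Let go before straight, the lid swings back and may fall shut.
- clamp (a joint): How far the stay's foot has been dragged through the clamp that holds it to the case, in m: 0 at the start, to stay 0. It begins to drag when the handle is pulled with about 25 N against the straight stay.
- knuckle (a point): Knuckle of the folding stay, centre of a dark steel barrel 16 mm thick, 26 mm long (along case y) that joins two steel links of 119 mm, one pinned to the case near its front left corner, one to the lid's underside. It lies 104 mm left of the case's middle. Locked up, it stands about 40 mm above the rim and bows slightly up and towards the handle side. It is to be pushed, not gripped.
- stay_pin (a point): The stay's upper pin, on the lid's underside. To break the locked stay, push the knuckle square to the links, towards the hinge side and down, about (0.89, -0.46) in case x, z, e.g. with closed fingertips slanted about 40 degrees: it resists 3 to 9 N, fading to nothing as it passes straight after 18 mm. At 20 to 35 mm it snaps away; the lid drops back to about 59 degrees and stays there.
- module_mid (a point): Centre of the black electronics module, a closed box 70 x 44 x 28 mm (x, y, z), 0.13 to 0.25 kg, with a steel connector on its -x end, lying flat on the bench (this point 14 mm up), in the open to the right of the case.
- multimeter: a blue multimeter, 165 x 82 x 36 mm; a bystander, to be left where it is. Origin at the centre of its underside.
- driver_flat: a flat screwdriver, about 190 mm long; a bystander, to be left where it is. Origin at the centre of its underside.
- driver_cross: a cross screwdriver, about 210 mm long; a bystander, to be left where it is. Origin at the centre of its underside.
- screw_tray: a black tray, 80 x 120 x 28 mm; a bystander, to be left where it is. Origin at the centre of its underside.
- heatsink: a finned aluminium heatsink, 50 x 40 x 26 mm; a bystander, to be left where it is. Origin at the centre of its underside.
- spool: a grey spool, 60 mm across, 35 mm high; a bystander, to be left where it is. Origin at the centre of its underside.
- flux: a small white jar, 40 mm across, 75 mm high; a bystander, to be left where it is. Origin at the centre of its underside.
Things that resemble listed ones, but are neither listed nor needed, are in the scene too. Leave any blue or brown look-alike of the part that bears module_mid alone.

How it is judged:
By the outcome, as a careful person would: the job done as asked, in the order asked, and still so for the second after the job is handed in, with the robot touching nothing.
It also fails if it takes over 72 s, if anything falls off the work surface, if the arm or the gripper's body presses on something with over 40 N, if the wrist force passes 120 N, or if a joint passes its speed limit or range.

### The arm

A 6-joint arm with a two-finger parallel gripper is mounted at the origin on the work surface. World frame = base frame: x ahead of the robot, y to its left, z up, the work surface at z = 0. Lengths are in mm, angles in rad, forces in N, time in s.
With the tool pointing down it reaches from about 275 to 875 mm from the base axis. Payload 12.5 kg.
Tool frame: the origin (TCP) lies on the centre line of the jaws, within the pads' length; the fingertips stand 8 mm ahead of it and the grasp point (between the pads) lies 11 mm behind it (tip_reach is the distance from the TCP to the fingertips, in mm); z points along the fingers, y is the line along which they close (so a half turn about z gives the same grasp; the last joint's range is limited). The gripper opens to 85 mm and grips with 20 to 120 N. Pads are 22 mm wide; open, the fingers measure 114 mm over their backs; the gripper's body (76 mm by 85 mm) begins 54 mm behind the grasp point. The pads swing forward as they close: fully open they stand 13 mm farther back than shut.
Start: joints at [-1.209, 0.351, 1.652, -0, 1.139, -0.085], TCP at [237.661, -495.986, 239.29] pointing down, gripper open.
Joint ranges: [-2.75, 2.75], [-0.79, 2.1], [0.01, 2.65], [-1.57, 4.71], [0.07, 3.14], [-2.87, 2.87]. Speed limits (rad/s): [2.22, 2.22, 2.79, 3.14, 3.14, 3.14].

### API

Orientations are given as a rotation vector (axis times angle).
In Python, from station import * gives the robot as it stands.
- The arm moves only by the tool jog_arm, never from a script. Its argument "increments" is a list of rows, each a list of 7 numbers: the shift along the tool's x, y, z in m, then the turn, a rotation vector about the tool's x, y, z in degrees, then the gripper's target within -1 to 1 (fully open at 1, half-way at 0, shut at -1). In form: [[tx, ty, tz, ax, ay, az, grip], ...]. A call has exactly 8 rows; each row shifts and turns the commanded pose from where the row before left it, along the tool's axes as they then stand; what a row does not reach is not made up. A row lasts 1/12 s, in which the tool goes at most 41.7 mm and 7.16 degrees, less where a joint would pass 70% of its speed; a pose out of reach is approached as far as the arm can. A call with a gripper value outside its range is refused whole. The fingers move at their own pace and stop on an object; the grip force is fixed at half the most. Time passes only in rows, so rows that do not move let the fingers close, or fill a call up. It gives the time, the measured TCP pose, the force, the opening and the grip force at its end, in the units of the state.
- get_state(): the state, without advancing time (a new reading comes with each control period).
- capture(name): name is "scene" or "top" or "wrist"; returns (picture, depth): 420x560x3 uint8, red, green, blue; 420x560 float32, mm along the optical axis (not along the pixel's ray), 0 where there is no reading.
- camera_info(name): a dict with "camera_matrix" (3x3 intrinsics, pixels), "dist_coeffs" ([k1, k2, p1, p2, k3] as OpenCV has them; the pictures are not rectified), "world_to_cam" (4x4, takes a point from world to camera coordinates). Camera axes: x right, y down, z forward; pixel columns grow to the right and rows downward; lengths in mm; the calibration is good to about 2 mm. A picture is of the moment at which its call begins: read the wrist's pose just before it. camera_info takes no time and is no camera call; for the wrist camera it gives the pose at the moment of the call.
- sign_off(): hands the job in; it is judged then, once.
The state is a dict: "time": time; "qpos": joint angles; "joint_vel": joint speeds; "joint_efforts": joint torques, N m; "ee_pos": TCP position; "tcp_rot": TCP orientation; "force": force on the tool from outside, world axes, zero at the start; "moment": the same for the moment, N m; "width": finger opening in mm; "gripper_force": force on a finger pad.
Only numpy, scipy, OpenCV 4.12 (cv2) and the standard library are available. Lean on these libraries where they do the work, as an engineer would, in place of code of your own. Each camera call takes 0.05 s, during which the arm holds its last target. There are 200 camera calls.

## Working session

There is one attempt and no reset: what is moved stays moved. The work goes in short steps, Python scripts to look and compute and a tool call to move; the robot and the scene stay as the last step left them, time stands still between calls to the robot, and variables do not carry over. Pictures are saved under pics/ and viewed, at most 10 in all, crops included, and the job is handed in when it is done.

Besides the shell and the picture viewer there is one more tool, called in YAML: its name, and indented under it one key for each argument. jog_arm: Moves the arm, as the interface text tells. Its arguments: {"type":"object","properties":{"increments":{"type":"array"}},"required":["increments"]}

```bash
ls; mkdir -p pics; python3 - <<'E'
from station import *
import cv2,numpy as np
s=get_state();print(s)
for n in("scene","top"):
    p,d=capture(n);cv2.imwrite(f"pics/{n}0.png",p[:,:,::-1]);np.save(f"pics/{n}0.npy",d)
    c=camera_info(n);print(n,c)
E
```

```text
pics
{'time': 0.0, 'qpos': array([-1.20857607e+00,  3.51268469e-01,  1.65241135e+00,  2.58323358e-05,
        1.13907164e+00, -8.46120192e-02]), 'joint_vel': array([ 8.41404429e-05,  5.18158629e-04, -3.39198890e-04, -2.27689048e-04,
       -4.64154863e-04,  6.36543541e-04]), 'joint_efforts': array([ 1.72215696e-03, -5.06105697e+01, -2.91405487e+01,  1.16575873e-05,
        4.59184230e-03,  5.77812528e-06]), 'ee_pos': array([ 237.57399526, -495.70118809,  238.74559484]), 'tcp_rot': array([-3.06239376e+00, -6.95786427e-01,  2.15279367e-04]), 'force': array([-0.12265676,  0.22048626, -0.6678594 ]), 'moment': array([-0.00058545,  0.00318686,  0.00650016]), 'gripper_force': 0.0, 'width': 85.1311337206291}
scene {'camera_matrix': array([[508.74034497,   0.        , 285.55097179],
       [  0.        , 508.74034497, 211.40930924],
       [  0.        ,   0.        ,   1.        ]]), 'dist_coeffs': array([0.02048885, 0.        , 0.        , 0.        , 0.        ]), 'world_to_cam': array([[-6.97930733e-01,  7.16014170e-01,  1.47105634e-02,
         4.19558587e+02],
       [ 6.14609117e-01,  
[... 154 characters left out ...]
.00000000e+00,  0.00000000e+00,  0.00000000e+00,
         1.00000000e+00]])}
top {'camera_matrix': array([[479.17303263,   0.        , 281.46862665],
       [  0.        , 479.17303263, 207.37763788],
       [  0.        ,   0.        ,   1.        ]]), 'dist_coeffs': array([-0.09195544,  0.        ,  0.        ,  0.        ,  0.        ]), 'world_to_cam': array([[ 2.83524777e-02, -9.99597555e-01, -9.30121049e-04,
        -2.74234156e+01],
       [-9.88962618e-01, -2.79154315e-02, -1.45511750e-01,
         5.77441004e+02],
       [ 1.45427224e-01,  5.04547359e-03, -9.89356086e-01,
         1.26522559e+03],
       [ 0.00000000e+00,  0.00000000e+00,  0.00000000e+00,
         1.00000000e+00]])}
```

View pics/top0.png

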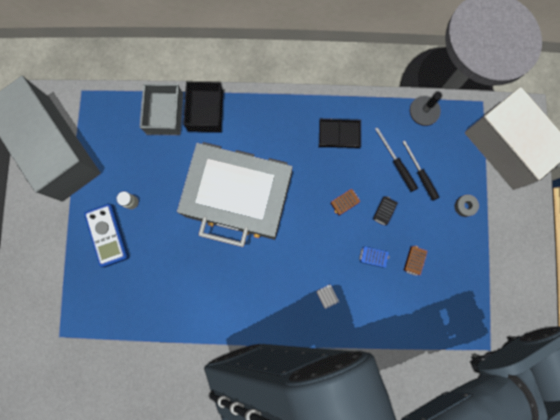

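View pics/scene0.png

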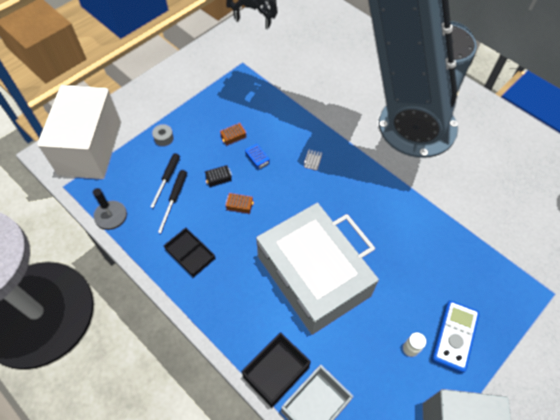

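The top view shows the case with its lid corners near (195,145), (293,165), (276,237) and (178,212). The handle is near (224,240), and the black module near (386,209) with blue and brown look-alikes around it. The scene view shows the same: module (218,175), handle (358,236).

```bash
cat > h.py <<'E'
from station import *
import cv2,numpy as np
from scipy.spatial.transform import Rotation as R
def cloud(n,d,c=None):
    c=c or camera_info(n);h,w=d.shape
    u,v=np.meshgrid(np.arange(w),np.arange(h))
    uv=cv2.undistortPoints(np.stack([u,v],-1).reshape(-1,1,2).astype(float),c["camera_matrix"],c["dist_coeffs"])[:,0]
    P=np.c_[uv,np.ones(len(uv))]*d.reshape(-1,1)
    T=c["world_to_cam"];return ((P-T[:3,3])@T[:3,:3]).reshape(h,w,3)
E
python3 - <<'E'
from h import *
for n,box,mb in(("top",(130,255,170,305),(185,235,365,410)),("scene",(195,340,240,390),(155,195,195,240))):
    d=np.load(f"pics/{n}0.npy");im=cv2.imread(f"pics/{n}0.png");W=cloud(n,d)
    P=W[box[0]:box[1],box[2]:box[3]].reshape(-1,3);P=P[(P[:,2]>103)&(P[:,2]<125)]
    q=P[:,:2].astype(np.float32)
    # plate only: opening on 2mm grid
    g=np.zeros((500,600),np.uint8);o=q.mean(0)-[500,600];ij=((q-q.mean(0))/2+[250,250]).astype(int);
    g[ij[:,1],ij[:,0]]=255;g=cv2.morphologyEx(g,cv2.MORPH_CLOSE,np.ones((7,7)));pl=cv2.morphologyEx(g,cv2.MORPH_OPEN,np.ones((25,25)))
    cs=max(cv2.findContours(pl,0,2)[0],key=cv2.contourArea);r=cv2.minAreaRect(cs)
    c=(np.array(r[0])-250)*2+q.mean(0)
    print(n,"lid centre",c,"size",np.array(r[1])*2,"ang",r[2],"z",np.median(P[:,2]))
    print(((cv2.boxPoints(r)-250)*2+q.mean(0)).round())
    cv2.imwrite(f"pics/g_{n}.png",cv2.merge([g,pl,pl])[100:400,100:400])
    a=W[mb[0]:mb[1],mb[2]:mb[3]];i=im[mb[0]:mb[1],mb[2]:mb[3]].astype(int)
    m=(a[...,2]>20)&(a[...,2]<34);M=a[m][:,:2].astype(np.float32);r=cv2.minAreaRect(M);print("module",r,np.median(a[m][:,2]),M.mean(0))
    crop=im[mb[0]:mb[1],mb[2]:mb[3]];cv2.imwrite(f"pics/m_{n}.png",cv2.resize(crop,None,fx=7,fy=7,interpolation=2))
E
```

```text
top lid centre [613.82162476 110.69637299] size [262.90292358 202.74285889] ang 77.7352294921875 z 116.71712323334938
[[487.   4.]
 [685. -39.]
 [741. 218.]
 [543. 261.]]
module ((607.78515625, -313.9654846191406), (46.205352783203125, 133.90966796875), 60.3232536315918) 28.444898717173068 [ 581.26166 -299.16257]
scene lid centre [613.1585083  111.98295593] size [263.15292358 203.2431488 ] ang 77.39984130859375 z 117.98733765263674
[[485.   6.]
 [684. -39.]
 [741. 218.]
 [543. 263.]]
module ((593.677490234375, -270.31195068359375), (112.1541748046875, 72.98859405517578), 63.67963790893555) 29.070365767133715 [ 582.9557  -293.26654]
```

```bash
python3 - <<'E'
import cv2,numpy as np
a=cv2.imread("pics/m_top.png");b=cv2.imread("pics/m_scene.png");g=cv2.imread("pics/g_top.png")
h=300;f=lambda x:cv2.resize(x,(int(x.shape[1]*250/x.shape[0]),250))
cv2.imwrite("pics/cmp.png",np.hstack([f(a),f(b),f(g)])[:,:800])
E
```

```text
(no output)
```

View pics/cmp.png

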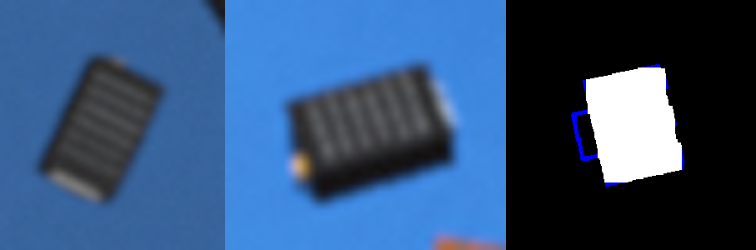

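The crops show the module's steel connector end at the robot side (lower left in the top view). The height map shows the lid plate and handle loop. I'll get the handle and module poses from these.

```bash
python3 - <<'E'
from h import *
d=np.load("pics/top0.npy");im=cv2.imread("pics/top0.png");W=cloud("top",d)
ex=np.array([np.cos(np.radians(-12.4)),np.sin(np.radians(-12.4))]);ey=np.array([-ex[1],ex[0]])
P=W[130:255,170:305].reshape(-1,3);P=P[(P[:,2]>95)&(P[:,2]<125)]
q=(P[:,:2]-[613.5,111.3])@np.c_[ex,ey]
h=q[(q[:,0]<-108)];print("handle case coords x",h[:,0].min(),h[:,0].max(),"y",h[:,1].min(),h[:,1].max(),"n",len(h), "bar xs",np.percentile(h[abs(h[:,1])<35][:,0],[5,50,95]))
pl=q[abs(q[:,1])<100];print("lid x range",np.percentile(pl[:,0],[.2,2,98,99.8]), "y",np.percentile(q[(q[:,0]>-60)&(q[:,0]<60)][:,1],[.2,2,98,99.8]))
# edges angle
sub=q[(q[:,0]>-60)&(q[:,0]<60)]
f=[];
for b in range(-60,60,6):
    t=sub[(sub[:,0]>=b)&(sub[:,0]<b+6)][:,1];f.append((b+3,t.min(),t.max()))
f=np.array(f);print("slopes",np.degrees(np.polyfit(f[:,0],f[:,1],1)[0]),np.degrees(np.polyfit(f[:,0],f[:,2],1)[0]),f[:,1].mean(),f[:,2].mean())
f=[]
for b in range(-110,110,10):
    t=q[(q[:,1]>=b)&(q[:,1]<b+10)][:,0];f.append((b+5,t.max()))
f=np.array(f);print("rear",np.degrees(np.polyfit(f[:,0],f[:,1],1)[0]),f[:,1].mean())
# module dark mask
y0,x0=190,370
hsv=im[190:230,370:402];m=(hsv.max(2)<75).astype(np.uint8)
cs=max(cv2.findContours(m,0,2)[0],key=cv2.contourArea);r=cv2.minAreaRect(cs);print("px",r,np.array(r[0])+[x0,y0])
c=camera_info("top");T=c["world_to_cam"]
pts=(cv2.boxPoints(r)+[x0,y0]).reshape(-1,1,2);uv=cv2.undistortPoints(pts.astype(float),c["camera_matrix"],c["dist_coeffs"])[:,0]
ray=np.c_[uv,np.ones(4)]@T[:3,:3];o=-T[:3,:3].T@T[:3,3]
X=o+ray*((26-o[2])/ray[:,2])[:,None];print(X.round(1),X.mean(0))
E
```

```text
handle case coords x -141.03067105855044 -108.0509177284449 y -59.44612187172893 60.39280783020463 n 257 bar xs [-140.43426419 -136.12836723 -131.47939075]
lid x range [-140.33338164 -134.40196037   94.31108226  101.04520353] y [-129.63364652 -125.3565416   125.45140788  130.40804835]
slopes 0.012067218166257648 -0.135119390212526 -129.2150824942073 130.23089441199616
rear 0.12640652986176318 99.35541413651369
px ((14.773970603942871, 19.897258758544922), (15.062426567077637, 24.497135162353516), 24.443954467773438) [384.7739706  209.89725876]
[[ 558.  -264.2   26. ]
 [ 621.4 -292.6   26. ]
 [ 604.9 -331.    26. ]
 [ 541.7 -302.3   26. ]] [ 581.51812131 -297.52053026   26.        ]
```

```bash
cat >> h.py <<'E'
ex=np.array([.9767,-.2147,0]);ey=np.array([.2147,.9767,0]);ez=np.array([0,0,1.])
C0=np.array([612.7,112,0])      # case origin
def cw(x,y,z): return C0+x*ex+y*ey+z*ez
def down(yaw,tilt=0,ax=None):   # tool x at yaw deg, z down; then world tilt about ax
    r=R.from_euler("z",yaw,degrees=True)*R.from_euler("x",180,degrees=True)
    return R.from_rotvec(np.radians(tilt)*np.array(ax))*r if ax is not None else r
def plan(p,Rt,n,grip,start=None):
    s=get_state();p0,R0=start or (s["ee_pos"],R.from_rotvec(s["tcp_rot"]))
    w=(R0.inv()*Rt).as_rotvec()/n;cr=R0
    print("dist",np.linalg.norm(p-p0).round(1),"rot",np.degrees(np.linalg.norm(w)*n).round(1))
    out=[];
    for i in range(n):
        t=cr.inv().apply((p-p0)/n)/1000
        out.append([float(x) for x in np.r_[t.round(4),np.degrees(w).round(2),grip]]);cr=cr*R.from_rotvec(w)
    for k in range(0,n,8): print(out[k:k+8])
E
python3 - <<'E'
from h import *
print(cw(-135,0,113)); plan(cw(-135,0,235),down(77.6),24,-0.15)
E
```

```text
[480.8455 140.9845 113.    ]
dist 681.6 rot 52.0
[[0.0206, -0.0195, 0.0002, -0.0, -0.0, -2.17, -0.15], [0.0213, -0.0188, 0.0002, -0.0, -0.0, -2.17, -0.15], [0.022, -0.0179, 0.0002, -0.0, -0.0, -2.17, -0.15], [0.0227, -0.0171, 0.0002, -0.0, -0.0, -2.17, -0.15], [0.0233, -0.0162, 0.0002, -0.0, -0.0, -2.17, -0.15], [0.0239, -0.0153, 0.0002, -0.0, -0.0, -2.17, -0.15], [0.0245, -0.0144, 0.0002, -0.0, -0.0, -2.17, -0.15], [0.025, -0.0135, 0.0002, -0.0, -0.0, -2.17, -0.15]]
[[0.0255, -0.0125, 0.0002, -0.0, -0.0, -2.17, -0.15], [0.0259, -0.0115, 0.0002, -0.0, -0.0, -2.17, -0.15], [0.0264, -0.0106, 0.0002, -0.0, -0.0, -2.17, -0.15], [0.0267, -0.0096, 0.0002, -0.0, -0.0, -2.17, -0.15], [0.0271, -0.0085, 0.0002, -0.0, -0.0, -2.17, -0.15], [0.0274, -0.0075, 0.0002, -0.0, -0.0, -2.17, -0.15], [0.0277, -0.0065, 0.0002, -0.0, -0.0, -2.17, -0.15], [0.0279, -0.0054, 0.0002, -0.0, -0.0, -2.17, -0.15]]
[[0.0281, -0.0044, 0.0002, -0.0, -0.0, -2.17, -0.15], [0.0282, -0.0033, 0.0002, -0.0, -0.0, -2.17, -0.15], [0.0283, -0.0022, 0.0002, -0.0, -0.0, -2.17, -0.15], [0.0284, -0.0012, 0.0002, -0.0, -0.0, -2.17, -0.15], [0.0284, -0.0001, 0.0002, -0.0, -0.0, -2.17, -0.15], [0.0284, 0.001, 0.0002, -0.0, -0.0, -2.17, -0.15], [0.0283, 0.0021, 0.0002, -0.0, -0.0, -2.17, -0.15], [0.0282, 0.0031, 0.0002, -0.0, -0.0, -2.17, -0.15]]
```

jog_arm:
  increments:
    - [0.021, -0.019, 0, 0, 0, -2.2, -0.15]
    - [0.021, -0.019, 0, 0, 0, -2.2, -0.15]
    - [0.022, -0.018, 0, 0, 0, -2.2, -0.15]
    - [0.023, -0.017, 0, 0, 0, -2.2, -0.15]
    - [0.023, -0.016, 0, 0, 0, -2.2, -0.15]
    - [0.024, -0.015, 0, 0, 0, -2.2, -0.15]
    - [0.025, -0.014, 0, 0, 0, -2.2, -0.15]
    - [0.025, -0.014, 0, 0, 0, -2.2, -0.15]

```text
time: 0.77
ee_pos: [319.4, -282.5, 239.1]
tcp_rot: [-2.92, -1.159, 0.0]
force: [-0.1, -0.6, 0.4]
width: 36.3
gripper_force: 0.0
```

jog_arm:
  increments:
    - [0.026, -0.012, 0, 0, 0, -2.2, -0.15]
    - [0.026, -0.012, 0, 0, 0, -2.2, -0.15]
    - [0.026, -0.011, 0, 0, 0, -2.2, -0.15]
    - [0.027, -0.01, 0, 0, 0, -2.2, -0.15]
    - [0.027, -0.008, 0, 0, 0, -2.2, -0.15]
    - [0.027, -0.007, 0, 0, 0, -2.2, -0.15]
    - [0.028, -0.006, 0, 0, 0, -2.2, -0.15]
    - [0.028, -0.005, 0, 0, 0, -2.2, -0.15]

```text
time: 1.43
ee_pos: [400.3, -69.9, 239.2]
tcp_rot: [-2.708, -1.592, 0.0]
force: [0.1, -0.1, -0.1]
width: 36.3
gripper_force: 0.0
```

jog_arm:
  increments:
    - [0.028, -0.004, 0, 0, 0, -2.2, -0.15]
    - [0.028, -0.003, 0, 0, 0, -2.2, -0.15]
    - [0.028, -0.002, 0, 0, 0, -2.2, -0.15]
    - [0.028, -0.001, 0, 0, 0, -2.1, -0.15]
    - [0.028, 0, 0, 0, 0, -2.1, -0.15]
    - [0.028, 0.001, 0, 0, 0, -2.1, -0.15]
    - [0.028, 0.002, 0, 0, 0, -2.1, -0.15]
    - [0.028, 0.003, 0, 0, 0, -2.1, -0.15]

```text
time: 2.1
ee_pos: [479.3, 140.5, 239.1]
tcp_rot: [-2.441, -1.977, 0.001]
force: [0.2, -0.6, -0.5]
width: 36.2
gripper_force: 0.0
```

```bash
python3 - <<'E'
from h import *
s=get_state();print(s["time"],s["ee_pos"],s["tcp_rot"],s["width"],s["force"])
c=camera_info("wrist");p,d=capture("wrist");cv2.imwrite("pics/w1.png",p[:,:,::-1]);np.save("pics/w1.npy",d)
W=cloud("wrist",d,c);q=(W-C0)@np.c_[ex,ey,ez]
m=(q[...,2]>95)&(q[...,2]<130)&(q[...,0]<-105)&(q[...,0]>-160)
h=q[m];print("n",len(h));
b=h[abs(h[:,1])<45];print("bar x",np.percentile(b[:,0],[2,50,98]),"z top",np.percentile(b[:,2],[50,95]),"y",h[:,1].min(),h[:,1].max())
for y in(-40,-20,0,20,40):
    t=b[abs(b[:,1]-y)<10];print(y,len(t),np.median(t[:,0]) if len(t) else None)
E
```

```text
2.1 [479.34551942 140.48484039 239.07363766] [-2.44111140e+00 -1.97722229e+00  6.76342334e-04] 36.21952571788215 [ 0.16908223 -0.58179846 -0.46923636]
n 2505
bar x [-138.94410324 -134.40755004 -129.77548384] z top [117.12768105 118.6023598 ] y -59.433346504587526 59.98886867401793
-40 179 -134.62020358976883
-20 273 -134.6814608920453
0 281 -134.8229710601605
20 306 -134.29646562213622
40 250 -134.38022961438003
```

View pics/w1.png

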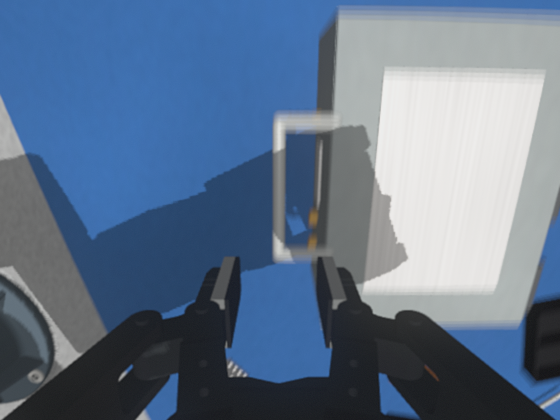

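The wrist view shows the handle bar at column ≈281, squarely between the fingers (235 and 322). Going down and closing.

jog_arm:
  increments:
    - [0, 0.001, 0.017, 0, 0, 0, -0.15]
    - [0, 0.001, 0.017, 0, 0, 0, -0.15]
    - [0, 0, 0.017, 0, 0, 0, -0.15]
    - [0, 0, 0.017, 0, 0, 0, -0.15]
    - [0, 0, 0.017, 0, 0, 0, -0.15]
    - [0, 0, 0.017, 0, 0, 0, -0.15]
    - [0, 0, 0.017, 0, 0, 0, -0.15]
    - [0, 0, 0.017, 0, 0, 0, -0.15]

```text
time: 2.82
ee_pos: [481.0, 138.6, 102.3]
tcp_rot: [-2.443, -1.975, 0.001]
force: [0.1, -0.1, -0.2]
width: 36.3
gripper_force: 0.0
```

jog_arm:
  increments:
    - [0, 0, 0, 0, 0, 0, -0.6]
    - [0, 0, 0, 0, 0, 0, -1]
    - [0, 0, 0, 0, 0, 0, -1]
    - [0, 0, 0, 0, 0, 0, -1]
    - [0, 0, 0, 0, 0, 0, -1]
    - [0, 0, 0, 0, 0, 0, -1]
    - [0, 0, 0, 0, 0, 0, -1]
    - [0, 0, 0, 0, 0, 0, -1]

```text
time: 3.48
ee_pos: [478.8, 138.8, 103.2]
tcp_rot: [-2.441, -1.972, 0.007]
force: [-9.6, 3.2, -5.5]
width: 7.8
gripper_force: 58.3
```

jog_arm:
  increments:
    - [0, -0.002, -0.01, 0, 0, 0, -1]
    - [0, 0.0007, -0.01, 0, 0, 0, -1]
    - [0, 0.0012, -0.01, 0, 0, 0, -1]
    - [0, 0.0016, -0.0099, 0, 0, 0, -1]
    - [0, 0.002, -0.0098, 0, 0, 0, -1]
    - [0, 0.0025, -0.0097, 0, 0, 0, -1]
    - [0, 0.0029, -0.0096, 0, 0, 0, -1]
    - [0, 0.0033, -0.0095, 0, 0, 0, -1]

```text
time: 4.15
ee_pos: [493.0, 135.8, 182.6]
tcp_rot: [-2.443, -1.975, 0.001]
force: [0.5, -5.4, -9.4]
width: 8.1
gripper_force: 58.2
```

jog_arm:
  increments:
    - [0, 0.0037, -0.0093, 0, 0, 0, -1]
    - [0, 0.0041, -0.0091, 0, 0, 0, -1]
    - [0, 0.0045, -0.009, 0, 0, 0, -1]
    - [0, 0.0049, -0.0087, 0, 0, 0, -1]
    - [0, 0.0053, -0.0085, 0, 0, 0, -1]
    - [0, 0.0056, -0.0083, 0, 0, 0, -1]
    - [0, 0.006, -0.008, 0, 0, 0, -1]
    - [0, 0.0063, -0.0078, 0, 0, 0, -1]

```text
time: 4.82
ee_pos: [531.4, 127.4, 251.2]
tcp_rot: [-2.441, -1.974, 0.006]
force: [-9.0, -4.6, -1.8]
width: 7.7
gripper_force: 58.4
```

jog_arm:
  increments:
    - [0, 0.0067, -0.0075, 0, 0, 0, -1]
    - [0, 0.007, -0.0072, 0, 0, 0, -1]
    - [0, 0.0073, -0.0069, 0, 0, 0, -1]
    - [0, 0.0076, -0.0065, 0, 0, 0, -1]
    - [0, 0.0079, -0.0062, 0, 0, 0, -1]
    - [0, 0.0081, -0.0059, 0, 0, 0, -1]
    - [0, 0.0084, -0.0055, 0, 0, 0, -1]
    - [0, 0.0086, -0.0051, 0, 0, 0, -1]

```text
time: 5.48
ee_pos: [591.9, 114.1, 304.5]
tcp_rot: [-2.443, -1.975, 0.003]
force: [-17.0, -8.0, 14.0]
width: 7.6
gripper_force: 58.6
```

```bash
python3 - <<'E'
from h import *
s=get_state();e=(s["ee_pos"]-C0)@np.c_[ex,ey,ez];print(s["time"],e,np.array(s["force"])@np.c_[ex,ey,ez],s["width"])
g=e+[0,0,11];print("angle from hinge",np.degrees(np.arctan2(g[2]-111,95-g[0])),np.hypot(g[2]-111,95-g[0]))
E
```

```text
5.4833 [-20.73317011  -2.4264675  304.47762533] [-14.91822229 -11.45146884  14.02834429] 7.63506389086797
angle from hinge 60.49038634469999 234.9580088552012
```

jog_arm:
  increments:
    - [-0.001, -0.0005, -0.0009, 0, 0, 0, -1]
    - [-0.001, -0.0005, -0.0009, 0, 0, 0, -1]
    - [0, -0.0005, -0.0009, 0, 0, 0, -1]
    - [0, 0, 0, 0, 0, 0, -1]
    - [0, 0, 0, 0, 0, 0, -1]
    - [0, 0, 0, 0, 0, 0, -1]
    - [0, 0, 0, 0, 0, 0, -1]
    - [0, 0, 0, 0, 0, 0, -1]

```text
time: 6.15
ee_pos: [591.3, 114.0, 304.3]
tcp_rot: [-2.442, -1.975, -0.003]
force: [3.1, 4.3, -4.4]
width: 7.8
gripper_force: 59.0
```

```bash
cat >> h.py <<'E'
def rep():
    s=get_state();e=(s["ee_pos"]-C0)@np.c_[ex,ey,ez];f=np.array(s["force"])@np.c_[ex,ey,ez]
    g=e+[0,0,11];a=np.arctan2(g[2]-111,98-g[0]);print(s["time"],e.round(1),f.round(1),"w",s["width"].round(1),"ang",np.degrees(a).round(2),"r",np.hypot(g[2]-111,98-g[0]).round(1),"Ftan",(f[0]*np.sin(a)+f[2]*np.cos(a)).round(1),"Frad",(-f[0]*np.cos(a)+f[2]*np.sin(a)).round(1))
E
python3 -c "
from h import *
rep()"
```

```text
Traceback (most recent call last):
  File "h.py", line 27, in rep
    g=e+[0,0,11];a=np.arctan2(g[2]-111,98-g[0]);print(s["time"],e.round(1),f.round(1),"w",s["width"].round(1),"ang",np.degrees(a).round(2),"r",np.hypot(g[2]-111,98-g[0]).round(1),"Ftan",(f[0]*np.sin(a)+f[2]*np.cos(a)).round(1),"Frad",(-f[0]*np.cos(a)+f[2]*np.sin(a)).round(1))
                                                                                          ^^^^^^^^^^^^^^^^
AttributeError: 'float' object has no attribute 'round'
```

jog_arm:
  increments:
    - [0, 0.0022, -0.0012, 0, 0, 0, -1]
    - [0, 0.0022, -0.0012, 0, 0, 0, -1]
    - [0, 0.0022, -0.0012, 0, 0, 0, -1]
    - [0, 0.0022, -0.0011, 0, 0, 0, -1]
    - [0, 0.0022, -0.0011, 0, 0, 0, -1]
    - [0, 0.0022, -0.0011, 0, 0, 0, -1]
    - [0, 0.0022, -0.0011, 0, 0, 0, -1]
    - [0, 0.0022, -0.001, 0, 0, 0, -1]

```text
time: 6.82
ee_pos: [607.3, 110.4, 313.3]
tcp_rot: [-2.44, -1.974, 0.001]
force: [-7.7, 4.2, -0.1]
width: 7.6
gripper_force: 58.9
```

```bash
sed -i 's/s\["width"\].round(1)/round(s["width"],1)/' h.py
python3 -c "
from h import *
rep()"
```

```text
6.8167 [ -4.9  -2.8 313.3] [-8.5  2.4 -0.1] w 7.6 ang 64.26 r 236.9 Ftan -7.7 Frad 3.6
```

```bash
python3 - <<'E'
from h import *
rep()
c=camera_info("wrist");p,d=capture("wrist");cv2.imwrite("pics/w2.png",p[:,:,::-1]);np.save("pics/w2.npy",d)
T=c["world_to_cam"];o=-T[:3,:3].T@T[:3,3];print("cam",(o-C0)@np.c_[ex,ey,ez])
q=(cloud("wrist",d,c)-C0)@np.c_[ex,ey,ez];np.save("pics/q2.npy",q)
m=(abs(q[...,1]-104)<14)&(q[...,2]>60)&(q[...,2]<330)&(q[...,0]<80)&(d>0);P=q[m]
for x in range(-90,70,6):
    t=P[(P[:,0]>=x)&(P[:,0]<x+6)]
    if len(t)>5: print(x+3,len(t),"z",np.percentile(t[:,2],[5,50,95]).round(),"y",np.percentile(t[:,1],[5,95]).round())
E
```

```text
6.8167 [ -4.9  -2.8 313.3] [-8.5  2.4 -0.1] w 7.6 ang 64.26 r 236.9 Ftan -7.7 Frad 3.6
cam [ -3.26400795  79.2118972  447.38440845]
-87 138 z [ 66.  97. 110.] y [ 93. 117.]
-33 15 z [61. 64. 66.] y [105. 107.]
-27 24 z [67. 70. 74.] y [105. 107.]
-21 23 z [68. 77. 81.] y [105. 107.]
-15 29 z [68. 83. 87.] y [105. 107.]
-9 29 z [82. 91. 95.] y [105. 108.]
-3 30 z [ 82.  97. 101.] y [105. 107.]
3 34 z [ 96. 105. 109.] y [105. 108.]
9 62 z [ 97. 116. 249.] y [ 94. 107.]
15 931 z [124. 282. 284.] y [ 92. 116.]
21 771 z [127. 273. 280.] y [ 92. 116.]
27 531 z [131. 262. 268.] y [ 91. 117.]
33 388 z [245. 250. 256.] y [ 91. 116.]
39 321 z [232. 238. 244.] y [ 92. 116.]
45 267 z [220. 226. 231.] y [ 91. 117.]
51 229 z [208. 213. 219.] y [ 91. 117.]
57 189 z [195. 201. 206.] y [ 92. 117.]
63 164 z [183. 189. 194.] y [ 91. 117.]
69 147 z [170. 176. 181.] y [ 92. 117.]
```

View pics/w2.png

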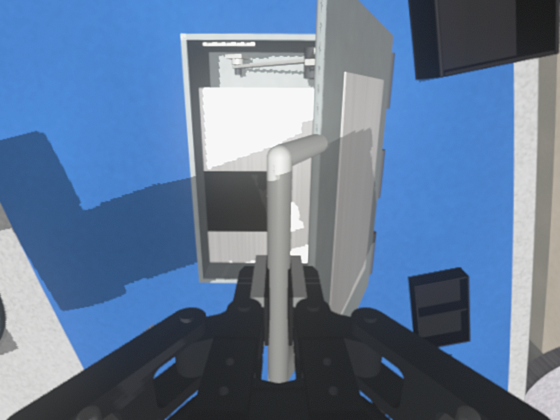

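The wrist view shows the open lid edge-on at columns 320–390. The stay's lower link runs from (238,65) to (305,62), where the knuckle barrel sits under the lid edge. I'll fit the stay's geometry to predict the locking angle.

```bash
python3 - <<'E'
from h import *
from scipy.optimize import brentq
q=np.load("pics/q2.npy");P=q.reshape(-1,3)
b=P[(P[:,1]>90)&(P[:,1]<118)&(P[:,2]>111)&(P[:,2]<160)&(P[:,0]>0)&(P[:,0]<50)]
print(len(b));
for y in(92,96,100,104,108,112,116):
    t=b[abs(b[:,1]-y)<2];print(y,len(t),t[:,0].min().round(1) if len(t) else 0,np.c_[t[:,0],t[:,2]][np.argsort(t[:,0])][::max(1,len(t)//6)].round().tolist())
l=P[(P[:,1]>103)&(P[:,1]<109)&(P[:,2]>60)&(P[:,2]<108)&(P[:,0]>-35)&(P[:,0]<5)]
k=np.polyfit(l[:,0],l[:,2],1);print("link",np.degrees(np.arctan(k[0])),k)
t=P[(abs(P[:,1]-104)<14)&(P[:,2]>180)&(P[:,2]<270)&(P[:,0]>10)&(P[:,0]<80)]
k=np.polyfit(t[:,2],t[:,0],1);print("lid deg",np.degrees(np.arctan2(1,-k[0])),"x at z=111..116",np.polyval(k,[111,116]))
E
```

```text
290
92 48 18.1 [[18.0, 126.0], [20.0, 128.0], [21.0, 130.0], [22.0, 129.0], [24.0, 130.0], [26.0, 131.0]]
96 50 18.0 [[18.0, 125.0], [19.0, 125.0], [20.0, 129.0], [21.0, 130.0], [23.0, 129.0], [25.0, 131.0], [27.0, 130.0]]
100 42 17.9 [[18.0, 124.0], [19.0, 128.0], [20.0, 129.0], [21.0, 129.0], [23.0, 131.0], [25.0, 131.0]]
104 26 7.6 [[8.0, 111.0], [10.0, 115.0], [12.0, 117.0], [14.0, 120.0], [15.0, 120.0], [17.0, 122.0], [18.0, 123.0]]
108 48 7.6 [[8.0, 111.0], [11.0, 116.0], [15.0, 120.0], [18.0, 124.0], [19.0, 127.0], [21.0, 130.0]]
112 39 17.7 [[18.0, 124.0], [18.0, 127.0], [19.0, 127.0], [21.0, 129.0], [22.0, 129.0], [23.0, 129.0], [23.0, 129.0]]
116 37 17.6 [[18.0, 123.0], [19.0, 124.0], [20.0, 127.0], [22.0, 129.0], [23.0, 130.0], [25.0, 131.0], [27.0, 131.0]]
link 47.253499034978404 [ 1.08192645 98.76165937]
lid deg 63.9828126755581 x at z=111..116 [99.5947415  97.15422162]
```

jog_arm:
  increments:
    - [0, 0.0016, -0.0008, 0, 0, 0, -1]
    - [0, 0.0016, -0.0008, 0, 0, 0, -1]
    - [0, 0.0016, -0.0008, 0, 0, 0, -1]
    - [0, 0.0016, -0.0008, 0, 0, 0, -1]
    - [0, 0.0016, -0.0008, 0, 0, 0, -1]
    - [0, 0.0017, -0.0007, 0, 0, 0, -1]
    - [0, 0.0017, -0.0007, 0, 0, 0, -1]
    - [0, 0.0017, -0.0007, 0, 0, 0, -1]

```text
time: 7.53
ee_pos: [620.0, 107.6, 319.4]
tcp_rot: [-2.44, -1.974, 0.002]
force: [-7.2, 3.9, -0.7]
width: 7.3
gripper_force: 58.6
```

```bash
cat > stay.py <<'E'
from h import *
import sys
def look(n):
    rep()
    c=camera_info("wrist");p,d=capture("wrist");cv2.imwrite(f"pics/{n}.png",p[:,:,::-1]);np.save(f"pics/{n}.npy",d)
    P=((cloud("wrist",d,c)-C0)@np.c_[ex,ey,ez])[d>0]
    t=P[(abs(P[:,1]-104)<14)&(P[:,2]>180)&(P[:,2]<270)&(P[:,0]>10)&(P[:,0]<90)]
    k=np.polyfit(t[:,2],t[:,0],1);th=np.degrees(np.arctan2(1,-k[0]));print("lid deg",th,"x@111",np.polyval(k,111))
    l=P[(P[:,1]>103)&(P[:,1]<109)&(P[:,2]>60)&(P[:,2]<108)&(P[:,0]>-50)&(P[:,0]<20)]
    k=np.polyfit(l[:,0],l[:,2],1);print("link",np.degrees(np.arctan(k[0])))
    b=P[(abs(P[:,1]-104)<13)&((P[:,1]<101)|(P[:,1]>110))&(P[:,2]>111)&(P[:,2]<175)&(P[:,0]>-40)&(P[:,0]<45)]
    if len(b)>10: print("barrel",len(b),"xmin",np.percentile(b[:,0],3),"ztop",np.percentile(b[:,2],97))
    return P
if __name__=="__main__": look(sys.argv[1])
E
python3 stay.py w3
```

```text
7.5333 [  8.1  -2.7 319.4] [-7.9  2.3 -0.7] w 7.3 ang 67.72 r 237.1 Ftan -7.6 Frad 2.3
lid deg 68.91339693313977 x@111 93.92532738474573
link 46.379287047364116
barrel 350 xmin 13.007764438106458 ztop 162.06869160856505
```

jog_arm:
  increments:
    - [0, 0.0012, -0.0005, 0, 0, 0, -1]
    - [0, 0.0012, -0.0005, 0, 0, 0, -1]
    - [0, 0.0012, -0.0005, 0, 0, 0, -1]
    - [0, 0.0012, -0.0005, 0, 0, 0, -1]
    - [0, 0.0012, -0.0005, 0, 0, 0, -1]
    - [0, 0.0012, -0.0005, 0, 0, 0, -1]
    - [0, 0.0012, -0.0004, 0, 0, 0, -1]
    - [0, 0.0012, -0.0004, 0, 0, 0, -1]

```text
time: 8.25
ee_pos: [629.2, 105.6, 323.0]
tcp_rot: [-2.44, -1.974, 0.003]
force: [-8.3, 4.7, -0.7]
width: 7.1
gripper_force: 58.6
```

```bash
python3 - <<'E'
from stay import *
P=look("w4")
for x in range(-50,50,5):
    t=P[(P[:,0]>=x)&(P[:,0]<x+5)&(P[:,1]>103)&(P[:,1]<109)&(P[:,2]>45)&(P[:,2]<200)]
    u=P[(P[:,0]>=x)&(P[:,0]<x+5)&(abs(P[:,1]-96)<4)&(P[:,2]>45)&(P[:,2]<200)]
    print(x+2.5,len(t),np.percentile(t[:,2],[10,50,90]).round(1) if len(t) else "",len(u),np.percentile(u[:,2],[10,50,90]).round(1) if len(u) else "")
E
```

```text
8.25 [ 17.5  -2.7 323. ] [-9.1  2.8 -0.7] w 7.1 ang 70.15 r 237.1 Ftan -8.8 Frad 2.5
lid deg 75.48876737605381 x@111 81.60820976434675
link 48.93339707593802
barrel 396 xmin 7.064538181339277 ztop 173.3787719975769
-47.5 12 [47.7 50.9 54.7] 0 
-42.5 12 [56.2 58.8 61.3] 0 
-37.5 16 [58.  65.8 69.6] 0 
-32.5 15 [59.1 73.3 75.5] 0 
-27.5 20 [60.6 78.  83.8] 0 
-22.5 21 [75.6 88.1 90.8] 0 
-17.5 24 [76.1 93.8 98.8] 0 
-12.5 22 [ 89.9 102.9 106.4] 0 
-7.5 27 [ 89.9 110.  113.5] 0 
-2.5 24 [103.7 117.3 120.7] 0 
2.5 30 [105.2 123.9 128.3] 0 
7.5 40 [130.7 136.2 138.1] 39 [134.5 137.3 139.3]
12.5 29 [138.6 139.4 140.3] 58 [139.  139.8 152.1]
17.5 18 [138.1 138.9 140.2] 84 [137.7 139.6 174.1]
22.5 0  55 [135.6 162.8 192.3]
27.5 0  15 [164.  184.  192.9]
32.5 0  0 
37.5 0  0 
42.5 0  0 
47.5 0  0
```

jog_arm:
  increments:
    - [0, 0.0012, -0.0004, 0, 0, 0, -1]
    - [0, 0.0012, -0.0004, 0, 0, 0, -1]
    - [0, 0.0012, -0.0004, 0, 0, 0, -1]
    - [0, 0.0012, -0.0004, 0, 0, 0, -1]
    - [0, 0.0012, -0.0004, 0, 0, 0, -1]
    - [0, 0.0012, -0.0004, 0, 0, 0, -1]
    - [0, 0.0011, -0.0004, 0, 0, 0, -1]
    - [0, 0, 0, 0, 0, 0, -1]

```text
time: 8.97
ee_pos: [637.5, 103.8, 325.8]
tcp_rot: [-2.44, -1.974, 0.002]
force: [-5.5, 3.8, -0.4]
width: 8.0
gripper_force: 58.6
```

jog_arm:
  increments:
    - [0, 0.0005, -0.0001, 0, 0, 0, -1]
    - [0, 0.0005, -0.0002, 0, 0, 0, -1]
    - [0, 0.0005, -0.0001, 0, 0, 0, -1]
    - [0, 0, 0, 0, 0, 0, -1]
    - [0, 0, 0, 0, 0, 0, -1]
    - [0, 0, 0, 0, 0, 0, -1]
    - [0, 0, 0, 0, 0, 0, -1]
    - [0, 0, 0, 0, 0, 0, -1]

```text
time: 9.63
ee_pos: [638.1, 103.7, 326.0]
tcp_rot: [-2.439, -1.973, 0.005]
force: [-12.3, 5.3, -1.2]
width: 7.8
gripper_force: 58.7
```

```bash
python3 -c "
from h import *
rep()"
```

```text
9.6333 [ 26.6  -2.7 326. ] [-13.2   2.5  -1.2] w 7.8 ang 72.47 r 237.0 Ftan -12.9 Frad 2.9
```

jog_arm:
  increments:
    - [0, 0.0004, -0.0001, 0, 0, 0, -1]
    - [0, 0.0004, -0.0001, 0, 0, 0, -1]
    - [0, 0, 0, 0, 0, 0, -1]
    - [0, 0, 0, 0, 0, 0, -1]
    - [0, 0, 0, 0, 0, 0, -1]
    - [0, 0, 0, 0, 0, 0, -1]
    - [0, 0, 0, 0, 0, 0, -1]
    - [0, 0, 0, 0, 0, 0, -1]

```text
time: 10.3
ee_pos: [638.6, 103.5, 326.5]
tcp_rot: [-2.439, -1.973, 0.005]
force: [-15.4, 4.1, 1.7]
width: 7.5
gripper_force: 58.8
```

```bash
python3 - <<'E'
from stay import *
P=look("w5")
for x in range(-50,35,5):
    t=P[(P[:,0]>=x)&(P[:,0]<x+5)&(P[:,1]>103)&(P[:,1]<109)&(P[:,2]>45)&(P[:,2]<200)]
    u=P[(P[:,0]>=x)&(P[:,0]<x+5)&(abs(P[:,1]-96)<4)&(P[:,2]>45)&(P[:,2]<200)]
    print(x+2.5,len(t),np.percentile(t[:,2],[50,90]).round(1) if len(t) else "",len(u),np.percentile(u[:,2],[10,50,90]).round(1) if len(u) else "")
E
```

```text
10.3 [ 27.2  -2.7 326.5] [-15.9   0.7   1.7] w 7.5 ang 72.63 r 237.3 Ftan -14.7 Frad 6.4
lid deg 81.03520809084696 x@111 70.46605333325634
link 56.98894738054427
barrel 415 xmin -15.690512894213702 ztop 173.4311458993855
-47.5 11 [60.8 67. ] 0 
-42.5 14 [73.2 76.9] 0 
-37.5 20 [83.9 92.8] 0 
-32.5 21 [ 89.1 102.8] 0 
-27.5 22 [104.7 115.6] 0 
-22.5 26 [123.5 132. ] 0 
-17.5 19 [146.8 148.4] 10 [146.5 147.2 147.8]
-12.5 37 [150.1 151.5] 52 [148.7 150.4 151.4]
-7.5 38 [151.2 152.2] 65 [150.2 151.3 152.6]
-2.5 25 [148.7 149.7] 67 [146.  149.3 163.4]
2.5 0  20 [152.4 168.8 182.4]
7.5 0  22 [164.  182.9 192.1]
12.5 0  15 [173.8 185.4 193.5]
17.5 0  12 [184.6 193.6 194.9]
22.5 0  4 [193.4 194.  195. ]
27.5 0  0 
32.5 0  0
```

jog_arm:
  increments:
    - [0, -0.0007, 0.0002, 0, 0, 0, -1]
    - [0, -0.0007, 0.0002, 0, 0, 0, -1]
    - [0, -0.0007, 0.0002, 0, 0, 0, -1]
    - [0, -0.0007, 0.0002, 0, 0, 0, -1]
    - [0, -0.0007, 0.0002, 0, 0, 0, -1]
    - [0, -0.0006, 0.0002, 0, 0, 0, -1]
    - [0, 0, 0, 0, 0, 0, -1]
    - [0, 0, 0, 0, 0, 0, -1]

```text
time: 11.02
ee_pos: [635.8, 104.1, 325.6]
tcp_rot: [-2.441, -1.974, 0.001]
force: [-8.5, 3.4, 0.7]
width: 7.8
gripper_force: 58.8
```

```bash
python3 - <<'E'
from stay import *
P=look("w6")
u=P[((abs(P[:,1]-95)<5)|(abs(P[:,1]-113)<4))&(P[:,2]>120)&(P[:,2]<158)&(P[:,0]<8)&(P[:,0]>-45)]
print(np.percentile(u[:,0],[2,5]),np.percentile(u[:,2],[50,95]))
E
```

```text
11.0167 [ 24.3  -2.7 325.6] [-9.   1.5  0.7] w 7.8 ang 71.9 r 237.3 Ftan -8.4 Frad 3.5
lid deg 76.60842516156022 x@111 79.43974993836798
link 68.13295357779218
barrel 421 xmin -24.31079301434334 ztop 173.0795300856877
[-24.47952311 -23.62742723] [153.00776988 155.03828272]
```

jog_arm:
  increments:
    - [0, -0.0006, 0.0002, 0, 0, 0, -1]
    - [0, -0.0006, 0.0002, 0, 0, 0, -1]
    - [0, -0.0006, 0.0002, 0, 0, 0, -1]
    - [0, 0, 0, 0, 0, 0, -1]
    - [0, 0, 0, 0, 0, 0, -1]
    - [0, 0, 0, 0, 0, 0, -1]
    - [0, 0, 0, 0, 0, 0, -1]
    - [0, 0, 0, 0, 0, 0, -1]

```text
time: 11.73
ee_pos: [634.2, 104.5, 325.1]
tcp_rot: [-2.441, -1.974, 0.001]
force: [-7.9, 3.8, 0.4]
width: 8.0
gripper_force: 58.8
```

```bash
python3 - <<'E'
from stay import *
P=look("w7")
u=P[((abs(P[:,1]-95)<5)|(abs(P[:,1]-113)<4))&(P[:,2]>120)&(P[:,2]<165)&(P[:,0]<8)&(P[:,0]>-45)]
print(np.percentile(u[:,0],[2,5]),np.percentile(u[:,2],[50,95]))
E
```

```text
11.7333 [ 22.6  -2.7 325.1] [-8.6  2.   0.4] w 8.0 ang 71.47 r 237.4 Ftan -8.0 Frad 3.1
lid deg 74.58104557741262 x@111 83.63387140189543
link 72.67594748006728
barrel 415 xmin -27.251851575450306 ztop 173.03293512799883
[-27.36348291 -26.95761477] [154.09531001 158.89637526]
```

jog_arm:
  increments:
    - [0, 0, 0, 0, 0, 0, -0.15]
    - [0, 0, 0, 0, 0, 0, -0.15]
    - [0, 0, 0, 0, 0, 0, -0.15]
    - [0, 0, 0, 0, 0, 0, -0.15]
    - [0, 0, -0.015, 0, 0, 0, -0.15]
    - [0, 0, -0.02, 0, 0, 0, -0.15]
    - [0, 0, -0.02, 0, 0, 0, -0.15]
    - [0, 0, -0.02, 0, 0, 0, -0.15]

```text
time: 12.45
ee_pos: [635.0, 103.5, 400.6]
tcp_rot: [2.443, 1.975, 0.001]
force: [0.9, 0.2, -0.3]
width: 36.3
gripper_force: 0.0
```

```bash
python3 - <<'E'
from stay import *
P=look("w8")
u=P[((abs(P[:,1]-95)<5)|(abs(P[:,1]-113)<4))&(P[:,2]>120)&(P[:,2]<165)&(P[:,0]<8)&(P[:,0]>-45)]
print(np.percentile(u[:,0],[2,5]),np.percentile(u[:,2],[50,95]))
h=P[(abs(P[:,1])<45)&(P[:,2]>300)&(P[:,2]<350)&(P[:,0]>-20)&(P[:,0]<60)];print("bar",np.percentile(h[:,0],[2,50,98]),h[:,2].max())
# deck & pad: black pad
im=cv2.imread("pics/w8.png")
s=get_state();plan(np.array([581.5,-298,220.])+30*down(155.6).as_matrix()[:,0]*0,down(155.6),16,1)
E
```

```text
12.45 [ 23.6  -3.5 400.6] [ 0.9  0.3 -0.3] w 36.3 ang 76.1 r 309.7 Ftan 0.8 Frad -0.5
lid deg 71.87785510532227 x@111 91.50400222789523
link 73.75534330720238
barrel 273 xmin -29.714288453694465 ztop 172.65108122300418
[-29.9966895  -29.59173865] [154.76177255 156.62937207]
bar [17.98098488 22.66321276 27.48062602] 335.28170775403373
dist 445.6 rot 77.7
[[-0.0253, 0.0019, 0.0115, 0.02, 0.01, -4.86, 1.0], [-0.0253, -0.0003, 0.0115, 0.02, 0.01, -4.86, 1.0], [-0.0252, -0.0024, 0.0115, 0.02, 0.01, -4.86, 1.0], [-0.0249, -0.0045, 0.0115, 0.02, 0.01, -4.86, 1.0], [-0.0245, -0.0066, 0.0115, 0.02, 0.01, -4.86, 1.0], [-0.0238, -0.0087, 0.0115, 0.02, 0.01, -4.86, 1.0], [-0.023, -0.0106, 0.0115, 0.02, 0.01, -4.86, 1.0], [-0.022, -0.0125, 0.0115, 0.02, 0.01, -4.86, 1.0]]
[[-0.0209, -0.0144, 0.0115, 0.02, 0.01, -4.86, 1.0], [-0.0196, -0.0161, 0.0115, 0.02, 0.01, -4.86, 1.0], [-0.0182, -0.0177, 0.0115, 0.02, 0.01, -4.86, 1.0], [-0.0166, -0.0191, 0.0115, 0.02, 0.01, -4.86, 1.0], [-0.0149, -0.0205, 0.0115, 0.02, 0.01, -4.86, 1.0], [-0.0131, -0.0217, 0.0116, 0.02, 0.01, -4.86, 1.0], [-0.0113, -0.0227, 0.0116, 0.02, 0.01, -4.86, 1.0], [-0.0093, -0.0236, 0.0116, 0.02, 0.01, -4.86, 1.0]]
```

View pics/w8.png

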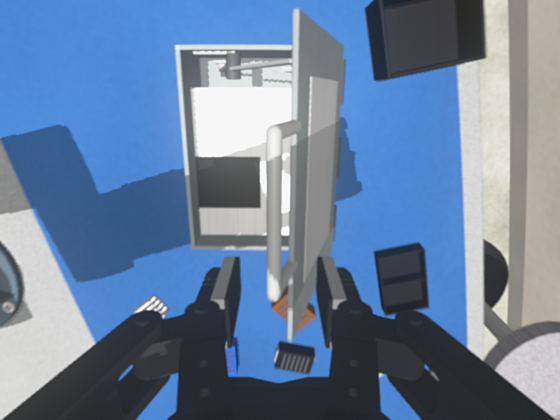

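The lid stands locked on its own. The knuckle is at (232,65), bowed to the handle side, and the black pad on the deck spans columns 195–262, rows 155–208.

jog_arm:
  increments:
    - [-0.025, 0.002, 0.008, 0, 0, -4.9, -0.15]
    - [-0.025, 0, 0.008, 0, 0, -4.9, -0.15]
    - [-0.025, -0.002, 0.01, 0, 0, -4.9, 0.2]
    - [-0.025, -0.005, 0.012, 0, 0, -4.9, 1]
    - [-0.025, -0.007, 0.012, 0, 0, -4.9, 1]
    - [-0.024, -0.009, 0.012, 0, 0, -4.9, 1]
    - [-0.023, -0.011, 0.012, 0, 0, -4.9, 1]
    - [-0.022, -0.013, 0.012, 0, 0, -4.9, 1]

```text
time: 13.17
ee_pos: [606.8, -99.1, 313.2]
tcp_rot: [1.633, 2.683, 0.0]
force: [0.6, -0.6, 0.4]
width: 85.4
gripper_force: 0.0
```

jog_arm:
  increments:
    - [-0.021, -0.014, 0.012, 0, 0, -4.9, 1]
    - [-0.02, -0.016, 0.012, 0, 0, -4.9, 1]
    - [-0.018, -0.018, 0.012, 0, 0, -4.9, 1]
    - [-0.017, -0.019, 0.012, 0, 0, -4.8, 1]
    - [-0.015, -0.02, 0.012, 0, 0, -4.8, 1]
    - [-0.013, -0.022, 0.012, 0, 0, -4.8, 1]
    - [-0.011, -0.023, 0.012, 0, 0, -4.8, 1]
    - [-0.009, -0.024, 0.012, 0, 0, -4.8, 1]

```text
time: 13.83
ee_pos: [580.7, -300.9, 217.1]
tcp_rot: [0.652, 3.072, -0.0]
force: [0.1, 0.4, 0.5]
width: 85.4
gripper_force: 0.0
```

```bash
python3 - <<'E'
from h import *
s=get_state();print(s["time"],s["ee_pos"],s["tcp_rot"],s["width"])
c=camera_info("wrist");p,d=capture("wrist");cv2.imwrite("pics/w9.png",p[:,:,::-1]);np.save("pics/w9.npy",d)
W=cloud("wrist",d,c);m=((np.hypot(W[...,0]-581,W[...,1]+298)<48)&(W[...,2]>20)&(W[...,2]<36)).astype(np.uint8)
m=cv2.morphologyEx(m,cv2.MORPH_OPEN,np.ones((5,5)))
n,l,st,_=cv2.connectedComponentsWithStats(m);k=1+st[1:,4].argmax();P=W[l==k];print(len(P),np.median(P[:,2]),"touching",st[k])
r=cv2.minAreaRect(P[:,:2].astype(np.float32));b=cv2.boxPoints(r);print(r,b.round(1).tolist())
Rm=R.from_rotvec(s["tcp_rot"]).as_matrix();print("tool x yaw",np.degrees(np.arctan2(Rm[1,0],Rm[0,0])))
E
python3 - <<'E'
from h import *
import glob
# pad from w8, recorded at TCP pose of that moment: refit using known w8 cloud relative to case via stored depth
E
```

```text
13.8333 [ 580.71720904 -300.90056983  217.08022536] [ 6.52073553e-01  3.07244876e+00 -4.88603871e-04] 85.41573096702108
3072 27.580510230735158 touching [ 258  141   46   70 3072]
((581.8049926757812, -299.50555419921875), (44.05411148071289, 70.30094909667969), 64.9346694946289) [[540.5999755859375, -304.6000061035156], [604.2999877929688, -334.29998779296875], [623.0, -294.3999938964844], [559.2999877929688, -264.70001220703125]]
tool x yaw 156.03553265761025
```

View pics/w9.png

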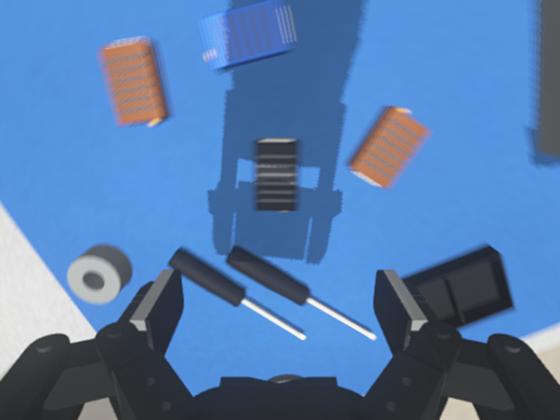

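The wrist view shows the black module at (276,175), centred between the open fingers and clear of the brown and blue look-alikes. Going down to grasp it.

jog_arm:
  increments:
    - [0, 0.001, 0.027, 0, 0, 1.1, 1]
    - [0, 0.001, 0.028, 0, 0, 0, 1]
    - [0, 0, 0.03, 0, 0, 0, 1]
    - [0, 0, 0.03, 0, 0, 0, 1]
    - [0, 0, 0.03, 0, 0, 0, 1]
    - [0, 0, 0.025, 0, 0, 0, 1]
    - [0, 0, 0.02, 0, 0, 0, 1]
    - [0, 0, 0.013, 0, 0, 0, 1]

```text
time: 14.55
ee_pos: [581.1, -297.2, 12.2]
tcp_rot: [-0.688, -3.063, -0.001]
force: [0.1, -0.1, -0.2]
width: 85.2
gripper_force: 0.0
```

jog_arm:
  increments:
    - [0, 0, 0, 0, 0, 0, 0.4]
    - [0, 0, 0, 0, 0, 0, 0.1]
    - [0, 0, 0, 0, 0, 0, -0.3]
    - [0, 0, 0, 0, 0, 0, -1]
    - [0, 0, 0, 0, 0, 0, -1]
    - [0, 0, 0, 0, 0, 0, -1]
    - [0, 0, 0, 0, 0, 0, -1]
    - [0, 0, 0, 0, 0, 0, -1]

```text
time: 15.22
ee_pos: [582.8, -298.3, 16.5]
tcp_rot: [0.687, 3.062, -0.002]
force: [0.1, 0.5, 6.5]
width: 42.6
gripper_force: 63.0
```

```bash
python3 - <<'E'
from h import *
s=get_state();print(s["time"],s["ee_pos"],s["width"],s["force"])
# pad from w8: dark pixels; cast from depth; wrist cam pose relative to tool from now
c=camera_info("wrist");T=c["world_to_cam"]
def tool(p,rv):
    M=np.eye(4);M[:3,:3]=R.from_rotvec(rv).as_matrix();M[:3,3]=p;return M
Tct=T@tool(s["ee_pos"],s["tcp_rot"])           # tool->cam
c8=dict(c);c8["world_to_cam"]=Tct@np.linalg.inv(tool([635.0,103.5,400.6],[2.443,1.975,.001]))
im=cv2.imread("pics/w8.png");d=np.load("pics/w8.npy");q=(cloud("wrist",d,c8)-C0)@np.c_[ex,ey,ez]
m=((im.max(2)<90)&(q[...,2]>60)&(q[...,2]<80)&(abs(q[...,0])<80)&(abs(q[...,1])<100)).astype(np.uint8)
m=cv2.morphologyEx(m,cv2.MORPH_OPEN,np.ones((5,5)));P=q[m>0]
print(len(P),"pad x",np.percentile(P[:,0],[.5,2,98,99.5]),"y",np.percentile(P[:,1],[.5,2,98,99.5]),"z",np.median(P[:,2]))
for n,(a,b,g) in {"lidedge L/R":(0,0,0)}.items(): pass
r=q[(q[...,2]>105)&(q[...,2]<115)&(q[...,0]<-60)&(q[...,0]>-110)];print("front rim x",np.percentile(r[:,0],[2,98]),"y",np.percentile(r[:,1],[1,99]))
E
```

```text
15.2167 [ 582.78285282 -298.29480534   16.53914991] 42.64526122169427 [0.14507483 0.49380362 6.47064573]
1924 pad x [-79.70539293 -78.45937254  -5.40000162  -4.13032935] y [-82.66490611 -82.22287369 -27.64648881 -25.83345232] z 70.33785673449862
front rim x [-96.8173053  -63.91010248] y [-131.37014462  128.43605609]
```

jog_arm:
  increments:
    - [0, 0, -0.01, 0, 0, 0, -1]
    - [0, 0, -0.02, 0, 0, 0, -1]
    - [0, 0, -0.03, 0, 0, 0, -1]
    - [0, 0, -0.035, 0, 0, 0, -1]
    - [0, 0, -0.035, 0, 0, 0, -1]
    - [0, 0, -0.035, 0, 0, 0, -1]
    - [0, 0, -0.035, 0, 0, 0, -1]
    - [0, 0, -0.035, 0, 0, 0, -1]

```text
time: 15.88
ee_pos: [581.3, -297.4, 252.5]
tcp_rot: [0.688, 3.065, -0.0]
force: [0.0, -0.4, -0.9]
width: 42.8
gripper_force: 61.9
```

```bash
python3 - <<'E'
from h import *
s=get_state();print(s["ee_pos"],s["width"],s["force"])
plan(cw(-80,-54,235),down(167.6),16,-1)
E
```

```text
[ 581.26985573 -297.38498925  252.4945427 ] 42.847354152004044 [ 0.03214228 -0.38890784 -0.91664142]
dist 378.7 rot 12.9
[[0.0133, 0.0196, 0.0011, -0.0, 0.0, -0.81, -1.0], [0.013, 0.0198, 0.0011, -0.0, 0.0, -0.81, -1.0], [0.0127, 0.0199, 0.0011, -0.0, 0.0, -0.81, -1.0], [0.0124, 0.0201, 0.0011, -0.0, 0.0, -0.81, -1.0], [0.0122, 0.0203, 0.0011, -0.0, 0.0, -0.81, -1.0], [0.0119, 0.0205, 0.0011, -0.0, 0.0, -0.81, -1.0], [0.0116, 0.0206, 0.0011, -0.0, 0.0, -0.81, -1.0], [0.0113, 0.0208, 0.0011, -0.0, 0.0, -0.81, -1.0]]
[[0.011, 0.0209, 0.0011, -0.0, 0.0, -0.81, -1.0], [0.0107, 0.0211, 0.0011, -0.0, 0.0, -0.81, -1.0], [0.0104, 0.0212, 0.0011, -0.0, 0.0, -0.81, -1.0], [0.0101, 0.0214, 0.0011, -0.0, 0.0, -0.81, -1.0], [0.0098, 0.0215, 0.0011, -0.0, 0.0, -0.81, -1.0], [0.0095, 0.0217, 0.0011, -0.0, 0.0, -0.81, -1.0], [0.0092, 0.0218, 0.0011, -0.0, 0.0, -0.81, -1.0], [0.0089, 0.0219, 0.0011, -0.0, 0.0, -0.81, -1.0]]
```

jog_arm:
  increments:
    - [0.014, 0.019, 0.001, 0, 0, -0.8, -1]
    - [0.013, 0.02, 0.001, 0, 0, -0.8, -1]
    - [0.013, 0.02, 0.001, 0, 0, -0.8, -1]
    - [0.012, 0.02, 0.001, 0, 0, -0.8, -1]
    - [0.012, 0.02, 0.001, 0, 0, -0.8, -1]
    - [0.012, 0.02, 0.001, 0, 0, -0.8, -1]
    - [0.012, 0.021, 0.001, 0, 0, -0.8, -1]
    - [0.011, 0.021, 0.001, 0, 0, -0.8, -1]

```text
time: 16.55
ee_pos: [551.3, -109.7, 242.5]
tcp_rot: [0.515, 3.098, -0.0]
force: [0.3, 0.3, -1.6]
width: 42.8
gripper_force: 62.0
```

jog_arm:
  increments:
    - [0.011, 0.021, 0.001, 0, 0, -0.8, -1]
    - [0.011, 0.021, 0.001, 0, 0, -0.8, -1]
    - [0.01, 0.021, 0.001, 0, 0, -0.8, -1]
    - [0.01, 0.021, 0.001, 0, 0, -0.8, -1]
    - [0.01, 0.022, 0.001, 0, 0, -0.8, -1]
    - [0.01, 0.022, 0.001, 0, 0, -0.8, -1]
    - [0.009, 0.022, 0.001, 0, 0, -0.8, -1]
    - [0.009, 0.022, 0.001, 0, 0, -0.8, -1]

```text
time: 17.22
ee_pos: [522.1, 77.7, 234.5]
tcp_rot: [0.341, 3.122, 0.0]
force: [0.4, 0.1, -1.1]
width: 42.9
gripper_force: 61.9
```

```bash
python3 - <<'E'
from h import *
rep();s=get_state()
c=camera_info("wrist");p,d=capture("wrist");im=p[:,:,::-1].copy();cv2.imwrite("pics/w10.png",im);np.save("pics/w10.npy",d)
T=c["world_to_cam"];o=-T[:3,:3].T@T[:3,3];print("cam",(o-C0)@np.c_[ex,ey,ez])
q=(cloud("wrist",d,c)-C0)@np.c_[ex,ey,ez];np.save("pics/q10.npy",q)
m=((im.max(2)<90)&(q[...,2]>60)&(q[...,2]<80)&(abs(q[...,0])<90)&(abs(q[...,1])<125)).astype(np.uint8)
m=cv2.morphologyEx(m,cv2.MORPH_OPEN,np.ones((5,5)));P=q[m>0]
print(len(P),"pad x",np.percentile(P[:,0],[.5,2,98,99.5]),"y",np.percentile(P[:,1],[.5,2,98,99.5]),"z",np.median(P[:,2]))
Rm=R.from_rotvec(s["tcp_rot"]).as_matrix();print("yaw",np.degrees(np.arctan2(Rm[1,0],Rm[0,0])))
E
```

```text
17.2167 [-81.1 -52.9 234.5] [ 0.4  0.2 -1.1] w 42.9 ang 36.9 r 224.0 Ftan -0.6 Frad -1.0
cam [-161.95846347  -53.16699678  368.39161127]
1073 pad x [-79.01915414 -78.86735202  66.78161158  70.66847466] y [-75.57828588 -73.71972256 124.87012023 124.95094269] z 70.1903534566899
yaw 167.5356995500241
```

View pics/w10.png

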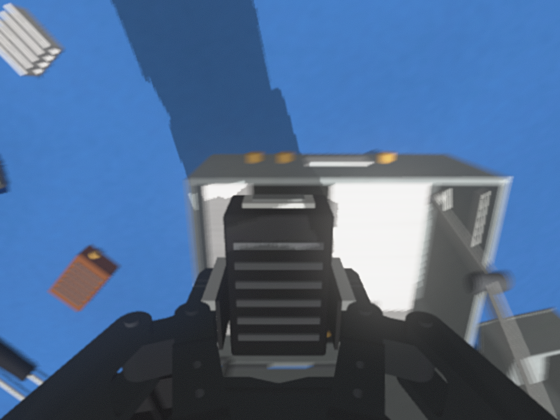

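The module is held flat with its connector end toward the handle, and it hides the pad. I'll take the pad's edges from the earlier w8 picture.

```bash
python3 - <<'E'
from h import *
s=get_state();c=camera_info("wrist")
def tool(p,rv):
    M=np.eye(4);M[:3,:3]=R.from_rotvec(rv).as_matrix();M[:3,3]=p;return M
Tct=c["world_to_cam"]@tool(s["ee_pos"],s["tcp_rot"])
for n,p,rv in(("w8",[635.0,103.5,400.6],[2.443,1.975,.001]),("w2",[607.3,110.4,313.3],[-2.44,-1.974,.001])):
    c8=dict(c);c8["world_to_cam"]=Tct@np.linalg.inv(tool(p,rv))
    im=cv2.imread(f"pics/{n}.png").max(2);d=np.load(f"pics/{n}.npy");q=(cloud("wrist",d,c8)-C0)@np.c_[ex,ey,ez]
    g=(q[...,2]>55)&(q[...,2]<85)
    for x in(-50,-30):
        print(n,x,[(y,int(np.median(im[k]))) for y in range(-125,80,5) if (k:=g&(abs(q[...,0]-x)<4)&(abs(q[...,1]-y)<2.5)).sum()>3])
    print(n,"y=-55",[(x,int(np.median(im[k]))) for x in range(-95,60,4) if (k:=g&(abs(q[...,1]+55)<6)&(abs(q[...,0]-x)<2)).sum()>3])
E
```

```text
w8 -50 [(-125, 118), (-120, 194), (-115, 194), (-110, 194), (-105, 194), (-100, 195), (-95, 194), (-90, 195), (-85, 167), (-80, 68), (-75, 69), (-70, 70), (-65, 72), (-60, 74), (-55, 76), (-50, 78), (-45, 80), (-40, 82), (-35, 85), (-30, 87), (-25, 91), (-20, 93), (-15, 96), (-10, 113), (-5, 248), (0, 247), (5, 247), (10, 247), (15, 247), (20, 247), (25, 247), (30, 247), (35, 247), (40, 247), (45, 247), (50, 247), (55, 247), (60, 247), (65, 247), (70, 247), (75, 247)]
w8 -30 [(-125, 165), (-120, 199), (-115, 200), (-110, 200), (-105, 201), (-100, 200), (-95, 201), (-90, 202), (-85, 171), (-80, 70), (-75, 71), (-70, 73), (-65, 74), (-60, 76), (-55, 77), (-50, 80), (-45, 82), (-40, 84), (-35, 87), (-30, 89), (-25, 92), (-20, 95), (-15, 97), (-10, 124), (-5, 217), (0, 247), (5, 247), (10, 247), (15, 247), (20, 247), (25, 247), (30, 247), (35, 247), (40, 247), (45, 247), (50, 247), (55, 247), (60, 247), (65, 247), (70, 247), (75, 247)]
w8 y=-55 [(-91, 83), (-87, 72), (-83, 71), (-79, 73), (-75, 73), (-71, 74), (-67, 74), (-63, 75), (-59, 75), (-55, 75), (-51, 76), (-47, 76), (-43, 76), (
[... 661 characters left out ...]
94), (-105, 195), (-100, 195), (-95, 195), (-90, 196), (-85, 191), (-80, 63), (-75, 63), (-70, 63), (-65, 64), (-60, 65), (-55, 67), (-50, 68), (-45, 70), (-40, 72), (-35, 75), (-30, 79), (-25, 81), (-20, 84), (-15, 89), (-10, 90), (-5, 214), (0, 214), (5, 215), (10, 215), (15, 247), (20, 247), (25, 247), (30, 247), (35, 247), (40, 247), (45, 247), (50, 247), (55, 247), (60, 247), (65, 247), (70, 247), (75, 247)]
w2 y=-55 [(-91, 75), (-87, 62), (-83, 63), (-79, 63), (-75, 63), (-71, 63), (-67, 64), (-63, 64), (-59, 64), (-55, 64), (-51, 65), (-47, 65), (-43, 65), (-39, 65), (-35, 66), (-31, 67), (-27, 67), (-23, 69), (-19, 89), (9, 251), (13, 247), (17, 236), (21, 196), (25, 198), (29, 196)]
```

jog_arm:
  increments:
    - [-0.012, 0.002, 0.012, 0, 0, 0, -1]
    - [-0.012, 0.002, 0.013, 0, 0, 0, -1]
    - [-0.011, 0.002, 0.015, 0, 0, 0, -1]
    - [0, 0.001, 0.02, 0, 0, 0, -1]
    - [0, 0, 0.02, 0, 0, 0, -1]
    - [0, 0, 0.02, 0, 0, 0, -1]
    - [0, 0, 0.02, 0, 0, 0, -1]
    - [0, 0, 0.016, 0, 0, 0, -1]

```text
time: 17.93
ee_pos: [558.0, 75.8, 97.0]
tcp_rot: [-0.342, -3.123, 0.0]
force: [0.2, -0.3, -0.3]
width: 42.7
gripper_force: 61.9
```

```bash
python3 -c "
from h import *
rep()"
```

```text
17.9333 [-45.7 -47.1  97. ] [ 0.2 -0.3 -0.3] w 42.7 ang -1.2 r 143.7 Ftan -0.3 Frad -0.2
```

jog_arm:
  increments:
    - [0, 0.001, 0.002, 0, 0, 0, -1]
    - [0, 0, 0.002, 0, 0, 0, -1]
    - [0, 0, 0.002, 0, 0, 0, -1]
    - [0, 0, 0.0015, 0, 0, 0, -1]
    - [0, 0, 0.0015, 0, 0, 0, -1]
    - [0, 0, 0.001, 0, 0, 0, -1]
    - [0, 0, 0, 0, 0, 0, -1]
    - [0, 0, 0, 0, 0, 0, -1]

```text
time: 18.6
ee_pos: [558.6, 76.8, 87.7]
tcp_rot: [0.342, 3.123, 0.0]
force: [0.4, -0.1, -1.2]
width: 42.7
gripper_force: 61.8
```

jog_arm:
  increments:
    - [0, 0, 0.0005, 0, 0, 0, -1]
    - [0, 0, 0.0005, 0, 0, 0, -1]
    - [0, 0, 0.0005, 0, 0, 0, -1]
    - [0, 0, 0.0005, 0, 0, 0, -1]
    - [0, 0, 0, 0, 0, 0, -1]
    - [0, 0, 0, 0, 0, 0, -1]
    - [0, 0, 0, 0, 0, 0, -1]
    - [0, 0, 0, 0, 0, 0, -1]

```text
time: 19.27
ee_pos: [558.6, 76.9, 86.5]
tcp_rot: [0.342, 3.123, -0.0]
force: [-5.3, -0.0, 11.6]
width: 42.9
gripper_force: 63.5
```

jog_arm:
  increments:
    - [0, 0, 0, 0, 0, 0, 0.3]
    - [0, 0, 0, 0, 0, 0, 0.3]
    - [0, 0, 0, 0, 0, 0, 0.3]
    - [0, 0, -0.005, 0, 0, 0, 0.3]
    - [0, 0, -0.02, 0, 0, 0, 0.3]
    - [0, 0, -0.035, 0, 0, 0, 0.3]
    - [0, 0, -0.04, 0, 0, 0, 0.3]
    - [0, 0, -0.04, 0, 0, 0, 0.3]

```text
time: 19.93
ee_pos: [558.0, 76.8, 227.1]
tcp_rot: [-0.342, -3.122, 0.0]
force: [0.9, -0.0, 0.2]
width: 55.9
gripper_force: 0.0
```

```bash
python3 - <<'E'
from h import *
rep();s=get_state()
c=camera_info("wrist");p,d=capture("wrist");cv2.imwrite("pics/w11.png",p[:,:,::-1]);np.save("pics/w11.npy",d)
q=(cloud("wrist",d,c)-C0)@np.c_[ex,ey,ez]
P=q[(abs(q[...,2]-98)<5)&(abs(q[...,0]+46)<45)&(abs(q[...,1]+46)<40)];print(len(P),cv2.minAreaRect(P[:,:2].astype(np.float32)),np.median(P[:,2]))
pre=cw(-56,104,172);Rt=down(167.6,-45,ey);print("tool z case",Rt.as_matrix()[:,2]@np.c_[ex,ey,ez])
plan(pre,Rt,16,-1)
E
```

```text
19.9333 [-45.9 -46.1 227.1] [0.9 0.1 0.2] w 55.9 ang 41.47 r 192.0 Ftan 0.7 Frad -0.5
4408 ((-45.41623306274414, -46.152732849121094), (44.08738327026367, 70.42204284667969), 89.9317398071289) 97.55323589050286
tool z case [ 7.07131387e-01  1.50341272e-16 -7.07095957e-01]
dist 162.7 rot 44.4
[[0.0009, 0.0093, 0.004, 0.01, -2.78, -0.01, -1.0], [0.0011, 0.0093, 0.0039, 0.01, -2.78, -0.01, -1.0], [0.0013, 0.0093, 0.0039, 0.01, -2.78, -0.01, -1.0], [0.0014, 0.0093, 0.0038, 0.01, -2.78, -0.01, -1.0], [0.0016, 0.0093, 0.0037, 0.01, -2.78, -0.01, -1.0], [0.0018, 0.0093, 0.0037, 0.01, -2.78, -0.01, -1.0], [0.002, 0.0093, 0.0036, 0.01, -2.78, -0.01, -1.0], [0.0021, 0.0093, 0.0035, 0.01, -2.78, -0.01, -1.0]]
[[0.0023, 0.0093, 0.0034, 0.01, -2.78, -0.01, -1.0], [0.0025, 0.0093, 0.0032, 0.01, -2.78, -0.01, -1.0], [0.0026, 0.0093, 0.0031, 0.01, -2.78, -0.01, -1.0], [0.0028, 0.0093, 0.003, 0.01, -2.78, -0.01, -1.0], [0.0029, 0.0093, 0.0028, 0.01, -2.78, -0.01, -1.0], [0.003, 0.0093, 0.0027, 0.01, -2.78, -0.01, -1.0], [0.0032, 0.0093, 0.0025, 0.01, -2.78, -0.01, -1.0], [0.0033, 0.0093, 0.0024, 0.01, -2.78, -0.01, -1.0]]
```

View pics/w11.png

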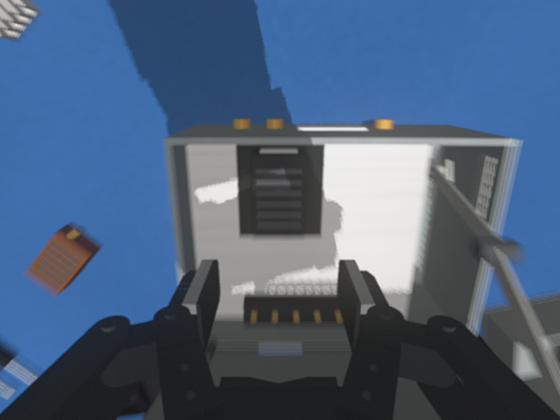

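The module lies square on the pad (pad columns 238–324, module 253–304). The stay is at right, with its knuckle near (497,248). Now going to the knuckle with fingers closed and slanted.

jog_arm:
  increments:
    - [0.001, 0.009, 0.004, 0, -2.8, 0, -1]
    - [0.001, 0.009, 0.004, 0, -2.8, 0, -1]
    - [0.001, 0.009, 0.004, 0, -2.8, 0, -1]
    - [0.001, 0.009, 0.004, 0, -2.8, 0, -1]
    - [0.002, 0.009, 0.004, 0, -2.8, 0, -1]
    - [0.002, 0.009, 0.004, 0, -2.8, 0, -1]
    - [0.002, 0.009, 0.004, 0, -2.8, 0, -1]
    - [0.002, 0.01, 0.003, 0, -2.8, 0, -1]

```text
time: 20.65
ee_pos: [567.8, 150.1, 192.6]
tcp_rot: [0.299, 2.734, -0.059]
force: [-0.5, -0.0, -0.3]
width: 0.0
gripper_force: 0.0
```

jog_arm:
  increments:
    - [0.002, 0.01, 0.003, 0, -2.8, 0, -1]
    - [0.002, 0.01, 0.003, 0, -2.8, 0, -1]
    - [0.003, 0.01, 0.003, 0, -2.8, 0, -1]
    - [0.003, 0.01, 0.003, 0, -2.8, 0, -1]
    - [0.003, 0.009, 0.003, 0, -2.8, 0, -1]
    - [0.003, 0.009, 0.003, 0, -2.8, 0, -1]
    - [0.003, 0.009, 0.002, 0, -2.7, 0, -1]
    - [0.003, 0.009, 0.002, 0, -2.7, 0, -1]

```text
time: 21.32
ee_pos: [577.6, 226.0, 162.3]
tcp_rot: [0.257, 2.349, -0.104]
force: [0.3, -0.4, 0.7]
width: -0.0
gripper_force: 0.0
```

```bash
python3 - <<'E'
from h import *
rep();s=get_state();B=np.c_[ex,ey,ez]
Rm=R.from_rotvec(s["tcp_rot"]).as_matrix();print("tool z",Rm[:,2]@B,"y",Rm[:,1]@B)
c=camera_info("wrist");p,d=capture("wrist");cv2.imwrite("pics/w12.png",p[:,:,::-1])
q=((cloud("wrist",d,c)-C0)@B)[d>0]
b=q[(abs(q[:,1]-104)<14)&(q[:,2]>125)&(q[:,2]<165)&(q[:,0]<0)&(q[:,0]>-45)]
print(len(b),np.percentile(b,[2,50,98],axis=0))
n=np.array([.89,0,-.46]);print("push dir in tool axes",Rm.T@(B@n))
e=(s["ee_pos"]-C0)@B;tip=e+8*(Rm[:,2]@B);print("tip",tip)
E
```

```text
21.3167 [-58.7 103.8 162.3] [ 0.4 -0.3  0.7] w -0.0 ang 21.67 r 168.7 Ftan 0.8 Frad -0.1
tool z [ 7.03765267e-01  3.07118174e-04 -7.10446099e-01] y [9.16003058e-04 1.00001817e+00 1.33963406e-03]
280 [[-35.65361514  91.75697815 125.54759162]
 [-31.44471678 106.6436387  140.2548862 ]
 [-26.62081571 116.59386677 146.42073093]]
push dir in tool axes [-3.08583728e-01  1.99011054e-04  9.53156293e-01]
tip [-53.1079526  103.78509235 156.59137632]
```

jog_arm:
  increments:
    - [-0.003, 0, 0, 0, 0, 0, -1]
    - [-0.003, 0, 0.002, 0, 0, 0, -1]
    - [-0.003, 0, 0.002, 0, 0, 0, -1]
    - [-0.003, 0, 0.002, 0, 0, 0, -1]
    - [-0.003, 0, 0.003, 0, 0, 0, -1]
    - [0, 0, 0.003, 0, 0, 0, -1]
    - [-0.001, 0, 0.003, 0, 0, 0, -1]
    - [-0.001, 0, 0.003, 0, 0, 0, -1]

```text
time: 22.03
ee_pos: [601.9, 219.6, 161.1]
tcp_rot: [0.258, 2.352, -0.106]
force: [-6.0, 0.6, 5.8]
width: 0.1
gripper_force: 5.0
```

jog_arm:
  increments:
    - [-0.0005, 0, 0.0015, 0, 0, 0, -1]
    - [-0.0005, 0, 0.0015, 0, 0, 0, -1]
    - [-0.0005, 0, 0.0015, 0, 0, 0, -1]
    - [-0.0005, 0, 0.0015, 0, 0, 0, -1]
    - [0, 0, 0, 0, 0, 0, -1]
    - [0, 0, 0, 0, 0, 0, -1]
    - [0, 0, 0, 0, 0, 0, -1]
    - [0, 0, 0, 0, 0, 0, -1]

```text
time: 22.7
ee_pos: [607.6, 218.6, 158.9]
tcp_rot: [0.258, 2.351, -0.106]
force: [-2.5, 0.3, 5.5]
width: 0.0
gripper_force: 3.2
```

```bash
python3 -c "
from h import *
rep()"
```

```text
22.7 [-27.9 103.  158.9] [-2.5 -0.3  5.5] w 0.0 ang 25.09 r 139.0 Ftan 3.9 Frad 4.6
```

jog_arm:
  increments:
    - [-0.0006, 0, 0.0016, 0, 0, 0, -1]
    - [-0.0006, 0, 0.0016, 0, 0, 0, -1]
    - [-0.0006, 0, 0.0016, 0, 0, 0, -1]
    - [-0.0006, 0, 0.0016, 0, 0, 0, -1]
    - [-0.0006, 0, 0.0016, 0, 0, 0, -1]
    - [-0.0006, 0, 0.0016, 0, 0, 0, -1]
    - [-0.0006, 0, 0.0016, 0, 0, 0, -1]
    - [-0.0006, 0, 0.0016, 0, 0, 0, -1]

```text
time: 23.37
ee_pos: [619.3, 215.8, 152.2]
tcp_rot: [0.258, 2.353, -0.106]
force: [-0.8, 0.4, 0.7]
width: -0.2
gripper_force: 0.2
```

jog_arm:
  increments:
    - [-0.0006, 0, 0.0016, 0, 0, 0, -1]
    - [-0.0006, 0, 0.0016, 0, 0, 0, -1]
    - [-0.0006, 0, 0.0016, 0, 0, 0, -1]
    - [-0.0006, 0, 0.0016, 0, 0, 0, -1]
    - [0, 0, 0, 0, 0, 0, -1]
    - [0, 0, 0, 0, 0, 0, -1]
    - [0, 0, 0, 0, 0, 0, -1]
    - [0, 0, 0, 0, 0, 0, -1]

```text
time: 24.03
ee_pos: [625.3, 214.6, 149.8]
tcp_rot: [0.258, 2.352, -0.106]
force: [0.6, 0.1, 0.6]
width: -0.3
gripper_force: 0.0
```

```bash
cat > kn.py <<'E'
from h import *
rep();B=np.c_[ex,ey,ez]
p,d=capture("top");np.save("pics/topk.npy",d);q=((cloud("top",d)-C0)@B)[d>0]
h=q[(abs(q[:,1])<50)&(q[:,2]>295)&(q[:,2]<350)&(abs(q[:,0])<70)]
print("handle region x",np.percentile(h[:,0],[5,50,95]) if len(h) else 0,"z",np.percentile(h[:,2],[50,95]) if len(h) else 0)
t=q[(abs(q[:,1])<125)&(q[:,2]>150)&(q[:,2]<270)&(q[:,0]>-10)&(q[:,0]<100)]
k=np.polyfit(t[:,2],t[:,0],1);print(len(t),"lid deg",np.degrees(np.arctan2(1,-k[0])),"x@111",np.polyval(k,111))
E
python3 kn.py
```

```text
24.0333 [ -9.7 102.9 149.8] [0.5 0.2 0.6] w -0.3 ang 24.81 r 118.7 Ftan 0.7 Frad -0.3
handle region x [-23.89962699 -19.84695905 -15.10656715] z [314.87853534 318.05767286]
1991 lid deg 62.26267801735503 x@111 93.90020128026273
```

The stay is broken: the handle is at case x ≈ −20, z ≈ 312, so the lid stands at about 60°. I'll retreat and get to above the handle.

jog_arm:
  increments:
    - [0, 0, -0.008, 0, 0, 0, -1]
    - [0, 0, -0.013, 0, 0, 0, -1]
    - [0, 0, -0.015, 0, 0, 0, -1]
    - [0, 0, -0.015, 0, 0, 0, -1]
    - [0, 0, -0.015, 0, 0, 0, -1]
    - [0, 0, -0.015, 0, 0, 0, -1]
    - [0, 0, -0.015, 0, 0, 0, -1]
    - [0, 0, -0.015, 0, 0, 0, -1]

```text
time: 24.75
ee_pos: [548.3, 231.6, 229.7]
tcp_rot: [0.257, 2.352, -0.105]
force: [-0.5, 0.3, 0.6]
width: -0.0
gripper_force: 0.0
```

```bash
python3 - <<'E'
from h import *
rep();plan(cw(-100,60,410),down(77.6),16,-0.15)
E
```

```text
24.75 [-88.6 103.  229.7] [-0.5  0.2  0.6] w -0.0 ang 34.81 r 227.2 Ftan 0.2 Frad 0.8
dist 185.7 rot 98.2
[[-0.0074, -0.0027, -0.0085, 2.18, 2.18, 5.31, -0.15], [-0.0073, -0.0023, -0.0087, 2.18, 2.18, 5.31, -0.15], [-0.0072, -0.002, -0.0089, 2.18, 2.18, 5.31, -0.15], [-0.007, -0.0017, -0.0091, 2.18, 2.18, 5.31, -0.15], [-0.0068, -0.0014, -0.0093, 2.18, 2.18, 5.31, -0.15], [-0.0065, -0.0011, -0.0095, 2.18, 2.18, 5.31, -0.15], [-0.0063, -0.0009, -0.0097, 2.18, 2.18, 5.31, -0.15], [-0.006, -0.0007, -0.0099, 2.18, 2.18, 5.31, -0.15]]
[[-0.0057, -0.0005, -0.0101, 2.18, 2.18, 5.31, -0.15], [-0.0053, -0.0004, -0.0103, 2.18, 2.18, 5.31, -0.15], [-0.005, -0.0003, -0.0105, 2.18, 2.18, 5.31, -0.15], [-0.0046, -0.0003, -0.0107, 2.18, 2.18, 5.31, -0.15], [-0.0042, -0.0003, -0.0108, 2.18, 2.18, 5.31, -0.15], [-0.0038, -0.0003, -0.011, 2.18, 2.18, 5.31, -0.15], [-0.0034, -0.0004, -0.0111, 2.18, 2.18, 5.31, -0.15], [-0.0031, -0.0006, -0.0112, 2.18, 2.18, 5.31, -0.15]]
```

jog_arm:
  increments:
    - [-0.007, -0.003, -0.009, 2.2, 2.2, 5.3, -0.15]
    - [-0.007, -0.002, -0.009, 2.2, 2.2, 5.3, -0.15]
    - [-0.007, -0.002, -0.009, 2.2, 2.2, 5.3, -0.15]
    - [-0.007, -0.002, -0.009, 2.2, 2.2, 5.3, -0.15]
    - [-0.007, -0.001, -0.009, 2.2, 2.2, 5.3, -0.15]
    - [-0.006, -0.001, -0.01, 2.2, 2.2, 5.3, -0.15]
    - [-0.006, -0.001, -0.01, 2.2, 2.2, 5.3, -0.15]
    - [-0.006, -0.001, -0.01, 2.2, 2.2, 5.3, -0.15]

```text
time: 25.42
ee_pos: [536.6, 213.0, 320.2]
tcp_rot: [1.354, 2.37, -0.066]
force: [0.6, 0.6, -0.1]
width: 36.3
gripper_force: 0.0
```

jog_arm:
  increments:
    - [-0.006, 0, -0.01, 2.2, 2.2, 5.3, -0.15]
    - [-0.005, 0, -0.01, 2.2, 2.2, 5.3, -0.15]
    - [-0.005, 0, -0.01, 2.2, 2.2, 5.3, -0.15]
    - [-0.005, 0, -0.011, 2.2, 2.2, 5.3, -0.15]
    - [-0.004, 0, -0.011, 2.2, 2.2, 5.3, -0.15]
    - [-0.004, 0, -0.011, 2.2, 2.2, 5.3, -0.15]
    - [-0.003, 0, -0.011, 2.2, 2.2, 5.3, -0.15]
    - [-0.003, 0, -0.011, 2.2, 2.2, 5.3, -0.15]

```text
time: 26.08
ee_pos: [530.5, 193.8, 410.3]
tcp_rot: [-2.444, -1.959, 0.008]
force: [-0.7, 0.3, 0.2]
width: 36.4
gripper_force: 0.0
```

```bash
python3 - <<'E'
from h import *
rep();B=np.c_[ex,ey,ez]
for n in("wrist","top"):
    c=camera_info(n);p,d=capture(n);cv2.imwrite(f"pics/{n}13.png",p[:,:,::-1]);q=((cloud(n,d,c)-C0)@B)[d>0]
    h=q[(abs(q[:,1])<45)&(q[:,2]>295)&(q[:,2]<330)&(abs(q[:,0]+20)<25)];print(n,len(h),np.percentile(h[:,0],[5,50,95]),"z",np.percentile(h[:,2],[50,95]))
plan(cw(-20,0,390),down(77.6),8,-0.15)
E
```

```text
26.0833 [-97.8  62.2 410.3] [-0.8  0.1  0.2] w 36.4 ang 57.75 r 366.9 Ftan -0.6 Frad 0.6
wrist 1054 [-24.18565563 -20.52960171 -15.55158178] z [314.24046769 315.61968672]
top 189 [-23.81023591 -20.19472457 -15.06126732] z [315.04727806 318.62647142]
dist 100.5 rot 0.4
[[-0.0077, 0.0096, 0.0026, -0.05, -0.01, -0.02, -0.15], [-0.0077, 0.0096, 0.0026, -0.05, -0.01, -0.02, -0.15], [-0.0077, 0.0096, 0.0026, -0.05, -0.01, -0.02, -0.15], [-0.0077, 0.0096, 0.0026, -0.05, -0.01, -0.02, -0.15], [-0.0077, 0.0096, 0.0026, -0.05, -0.01, -0.02, -0.15], [-0.0077, 0.0096, 0.0026, -0.05, -0.01, -0.02, -0.15], [-0.0077, 0.0096, 0.0026, -0.05, -0.01, -0.02, -0.15], [-0.0077, 0.0096, 0.0026, -0.05, -0.01, -0.02, -0.15]]
```

jog_arm:
  increments:
    - [-0.008, 0.01, 0.003, 0, 0, 0, -0.15]
    - [-0.008, 0.01, 0.003, 0, 0, 0, -0.15]
    - [-0.008, 0.01, 0.003, 0, 0, 0, -0.15]
    - [-0.008, 0.01, 0.003, 0, 0, 0, -0.15]
    - [-0.008, 0.01, 0.002, 0, 0, 0, -0.15]
    - [-0.008, 0.009, 0.002, 0, 0, 0, -0.15]
    - [-0.008, 0.01, 0.002, 0, 0, 0, -0.15]
    - [-0.006, 0.009, 0.002, 0, 0, 0, -0.15]

```text
time: 26.85
ee_pos: [594.7, 114.8, 388.3]
tcp_rot: [-2.444, -1.965, 0.009]
force: [0.9, 0.1, 0.1]
width: 36.1
gripper_force: 0.0
```

```bash
python3 - <<'E'
from h import *
rep();B=np.c_[ex,ey,ez];n="wrist"
c=camera_info(n);p,d=capture(n);q=((cloud(n,d,c)-C0)@B)[d>0]
h=q[(abs(q[:,1])<45)&(q[:,2]>295)&(q[:,2]<330)&(abs(q[:,0]+20)<25)];print(n,len(h),np.percentile(h[:,0],[5,50,95]),"z",np.percentile(h[:,2],[50,95]))
E
```

```text
26.85 [-18.2  -1.1 388.3] [0.9 0.3 0.1] w 36.1 ang 68.06 r 310.9 Ftan 0.9 Frad -0.3
wrist 1874 [-23.39144371 -19.01800512 -14.51667258] z [314.25986421 315.65487392]
```

jog_arm:
  increments:
    - [0, -0.001, 0.011, 0, 0, 0, -0.15]
    - [0, 0, 0.011, 0, 0, 0, -0.15]
    - [0, 0, 0.011, 0, 0, 0, -0.15]
    - [0, 0, 0.011, 0, 0, 0, -0.15]
    - [0, 0, 0.011, 0, 0, 0, -0.15]
    - [0, 0, 0.011, 0, 0, 0, -0.15]
    - [0, 0, 0.011, 0, 0, 0, -0.15]
    - [0, 0, 0.01, 0, 0, 0, -0.15]

```text
time: 27.57
ee_pos: [592.0, 116.5, 300.3]
tcp_rot: [-2.443, -1.965, 0.01]
force: [-0.9, -0.5, 1.1]
width: 36.2
gripper_force: 0.0
```

jog_arm:
  increments:
    - [0, 0, 0, 0, 0, 0, -0.6]
    - [0, 0, 0, 0, 0, 0, -0.8]
    - [0, 0, 0, 0, 0, 0, -1]
    - [0, 0, 0, 0, 0, 0, -1]
    - [0, 0, 0, 0, 0, 0, -1]
    - [0, 0, 0, 0, 0, 0, -1]
    - [0, 0, 0, 0, 0, 0, -1]
    - [0, 0, 0, 0, 0, 0, -1]

```text
time: 28.23
ee_pos: [592.3, 116.4, 301.7]
tcp_rot: [-2.444, -1.965, 0.009]
force: [3.2, 0.2, -3.7]
width: 8.1
gripper_force: 58.6
```

```bash
python3 -c "
from h import *
rep()"
```

```text
28.2333 [-2.090e+01 -1.000e-01  3.017e+02] [ 3.1  0.9 -3.7] w 8.1 ang 59.49 r 234.2 Ftan 0.8 Frad -4.8
```

jog_arm:
  increments:
    - [0, -0.0086, 0.0052, 0, 0, 0, -1]
    - [0, -0.0084, 0.0055, 0, 0, 0, -1]
    - [0, -0.0081, 0.0059, 0, 0, 0, -1]
    - [0, -0.0079, 0.0062, 0, 0, 0, -1]
    - [0, -0.0076, 0.0066, 0, 0, 0, -1]
    - [0, -0.0073, 0.0069, 0, 0, 0, -1]
    - [0, -0.007, 0.0072, 0, 0, 0, -1]
    - [0, -0.0067, 0.0075, 0, 0, 0, -1]

```text
time: 28.9
ee_pos: [532.2, 129.7, 251.7]
tcp_rot: [-2.445, -1.966, 0.005]
force: [7.0, -1.0, -5.8]
width: 7.8
gripper_force: 58.4
```

```bash
python3 -c "
from h import *
rep()"
```

```text
28.9 [-82.5   0.  251.7] [ 7.   0.5 -5.8] w 7.8 ang 40.06 r 235.8 Ftan 0.1 Frad -9.1
```

jog_arm:
  increments:
    - [0, -0.0058, 0.0082, 0, 0, 0, -1]
    - [0, -0.0055, 0.0084, 0, 0, 0, -1]
    - [0, -0.0055, 0.0084, 0, 0, 0, -1]
    - [0, -0.0052, 0.0085, 0, 0, 0, -1]
    - [0, -0.0049, 0.0088, 0, 0, 0, -1]
    - [0, -0.0045, 0.009, 0, 0, 0, -1]
    - [0, -0.0041, 0.0092, 0, 0, 0, -1]
    - [0, -0.0037, 0.0093, 0, 0, 0, -1]

```text
time: 29.57
ee_pos: [492.9, 138.4, 180.8]
tcp_rot: [-2.444, -1.965, 0.007]
force: [4.5, 1.9, -0.8]
width: 7.6
gripper_force: 61.3
```

```bash
python3 -c "
from h import *
rep()"
```

```text
29.5667 [-122.7    0.   180.8] [ 4.   2.8 -0.8] w 7.6 ang 20.12 r 235.0 Ftan 0.6 Frad -4.0
```

jog_arm:
  increments:
    - [0, -0.0018, 0.0063, 0, 0, 0, -1]
    - [0, -0.0018, 0.0063, 0, 0, 0, -1]
    - [0, -0.0018, 0.0064, 0, 0, 0, -1]
    - [0, -0.0016, 0.0064, 0, 0, 0, -1]
    - [0, -0.0014, 0.0065, 0, 0, 0, -1]
    - [0, -0.0013, 0.0065, 0, 0, 0, -1]
    - [0, -0.0011, 0.0065, 0, 0, 0, -1]
    - [0, -0.0009, 0.0066, 0, 0, 0, -1]

```text
time: 30.23
ee_pos: [481.0, 140.9, 129.9]
tcp_rot: [-2.444, -1.965, 0.008]
force: [-8.3, 5.0, 2.6]
width: 7.9
gripper_force: 61.9
```

jog_arm:
  increments:
    - [0, -0.0004, 0.003, 0, 0, 0, -1]
    - [0, -0.0004, 0.003, 0, 0, 0, -1]
    - [0, -0.0003, 0.003, 0, 0, 0, -1]
    - [0, -0.0003, 0.003, 0, 0, 0, -1]
    - [0, -0.0002, 0.003, 0, 0, 0, -1]
    - [0, -0.0002, 0.003, 0, 0, 0, -1]
    - [0, -0.0001, 0.002, 0, 0, 0, -1]
    - [0, 0, 0.001, 0, 0, 0, -1]

```text
time: 30.9
ee_pos: [479.5, 141.2, 109.1]
tcp_rot: [-2.444, -1.965, 0.007]
force: [3.2, 3.7, -0.6]
width: 7.9
gripper_force: 61.5
```

```bash
python3 -c "
from h import *
rep()"
```

```text
30.9 [-1.364e+02 -1.000e-01  1.091e+02] [ 2.3  4.3 -0.6] w 7.9 ang 2.22 r 234.6 Ftan -0.5 Frad -2.4
```

jog_arm:
  increments:
    - [0, 0, 0.001, 0, 0, 0, -1]
    - [0, 0, 0.001, 0, 0, 0, -1]
    - [0, 0, 0.001, 0, 0, 0, -1]
    - [0, 0, 0.001, 0, 0, 0, -1]
    - [0, 0, 0, 0, 0, 0, -1]
    - [0, 0, 0, 0, 0, 0, -1]
    - [0, 0, 0, 0, 0, 0, -1]
    - [0, 0, 0, 0, 0, 0, -1]

```text
time: 31.57
ee_pos: [479.3, 141.2, 105.2]
tcp_rot: [-2.444, -1.965, 0.007]
force: [4.5, 4.8, -1.9]
width: 7.7
gripper_force: 61.3
```

jog_arm:
  increments:
    - [0, 0, 0.0005, 0, 0, 0, -1]
    - [0, 0, 0.0005, 0, 0, 0, -1]
    - [0, 0, 0, 0, 0, 0, -1]
    - [0, 0, 0, 0, 0, 0, -1]
    - [0, 0, 0, 0, 0, 0, -1]
    - [0, 0, 0, 0, 0, 0, -1]
    - [0, 0, 0, 0, 0, 0, -1]
    - [0, 0, 0, 0, 0, 0, -1]

```text
time: 32.23
ee_pos: [479.4, 141.2, 104.4]
tcp_rot: [-2.444, -1.965, 0.007]
force: [3.2, 4.1, -0.2]
width: 7.7
gripper_force: 61.7
```

jog_arm:
  increments:
    - [0, 0, 0.0006, 0, 0, 0, -1]
    - [0, 0, 0.0006, 0, 0, 0, -1]
    - [0, 0, 0.0006, 0, 0, 0, -1]
    - [0, 0, 0, 0, 0, 0, -1]
    - [0, 0, 0, 0, 0, 0, -1]
    - [0, 0, 0, 0, 0, 0, -1]
    - [0, 0, 0, 0, 0, 0, -1]
    - [0, 0, 0, 0, 0, 0, -1]

```text
time: 32.9
ee_pos: [479.3, 141.1, 103.6]
tcp_rot: [-2.444, -1.965, 0.008]
force: [-1.4, 2.6, 17.4]
width: 7.9
gripper_force: 64.3
```

jog_arm:
  increments:
    - [0, 0, 0.0004, 0, 0, 0, -1]
    - [0, 0, 0.0004, 0, 0, 0, -1]
    - [0, 0, 0, 0, 0, 0, -1]
    - [0, 0, 0, 0, 0, 0, -1]
    - [0, 0, 0, 0, 0, 0, -1]
    - [0, 0, 0, 0, 0, 0, -1]
    - [0, 0, 0, 0, 0, 0, -1]
    - [0, 0, 0, 0, 0, 0, -1]

```text
time: 33.57
ee_pos: [479.3, 141.1, 103.5]
tcp_rot: [-2.444, -1.965, 0.007]
force: [-4.7, 0.2, 28.8]
width: 7.7
gripper_force: 65.3
```

The lid is hard shut. Releasing and backing away.

jog_arm:
  increments:
    - [0, 0, -0.001, 0, 0, 0, -1]
    - [0, 0, -0.001, 0, 0, 0, -1]
    - [0, 0, 0, 0, 0, 0, -0.3]
    - [0, 0, 0, 0, 0, 0, -0.15]
    - [0, 0, 0, 0, 0, 0, -0.15]
    - [0, 0, 0, 0, 0, 0, -0.15]
    - [0, 0, 0, 0, 0, 0, -0.15]
    - [0, 0, -0.005, 0, 0, 0, -0.15]

```text
time: 34.23
ee_pos: [478.2, 141.0, 108.0]
tcp_rot: [-2.443, -1.964, 0.012]
force: [0.4, 0.8, -0.8]
width: 36.3
gripper_force: 0.0
```

jog_arm:
  increments:
    - [0, 0, -0.015, 0, 0, 0, -0.15]
    - [0, 0, -0.02, 0, 0, 0, -0.15]
    - [0, 0, -0.025, 0, 0, 0, -0.15]
    - [0, 0, -0.025, 0, 0, 0, -0.15]
    - [0, 0, -0.025, 0, 0, 0, -0.15]
    - [0, 0, -0.025, 0, 0, 0, -0.15]
    - [0, 0, -0.02, 0, 0, 0, -0.15]
    - [0, 0, 0, 0, 0, 0, -0.15]

```text
time: 34.9
ee_pos: [481.5, 141.3, 268.0]
tcp_rot: [-2.446, -1.967, 0.0]
force: [0.5, 0.2, 0.7]
width: 36.7
gripper_force: 0.0
```

```bash
python3 - <<'E'
from h import *
rep();B=np.c_[ex,ey,ez]
c=camera_info("wrist");p,d=capture("wrist");q=((cloud("wrist",d,c)-C0)@B)[d>0]
h=q[(abs(q[:,1])<45)&(q[:,2]>95)&(q[:,2]<130)&(q[:,0]<-105)&(q[:,0]>-160)];print(np.percentile(h[:,0],[5,50,95]),np.percentile(h[:,2],[50,95]))
p,d=capture("scene");cv2.imwrite("pics/sceneF.png",p[:,:,::-1])
E
```

```text
34.9 [-134.4    0.4  268. ] [0.5 0.3 0.7] w 36.7 ang 35.85 r 286.8 Ftan 0.8 Frad 0.0
[-139.19541969 -134.20114738 -129.80651385] [117.00690806 118.56571947]
```

View pics/sceneF.png

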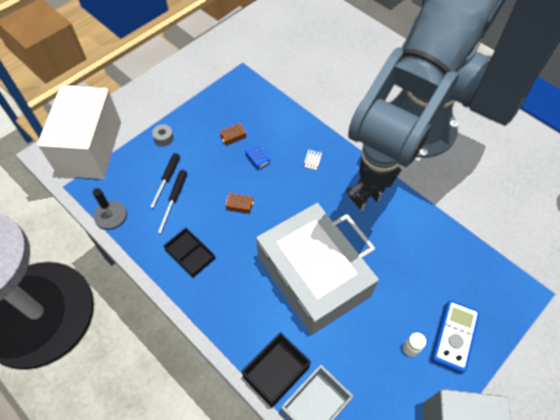

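The case at (315,265) is fully shut, with the handle back at its starting height. The module is gone from the bench and nothing else has moved. Handing in.

```bash
python3 -c "
from station import *
print(sign_off())"
```

```text
the job is handed in; nothing more can be done
None
```

The lid was raised until its stay locked, the module was laid flat on the pad, the stay was broken, and the lid was lowered fully shut. I handed the job in at about 35 s on the robot's clock.

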